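Tighten the coating-test vessel's lid crisscross and shut its vent

ROBOT

A 6-joint arm with a two-finger parallel gripper is mounted at the origin on the work surface. World frame = base frame: x ahead of the robot, y to its left, z up, the work surface at z = 0. Lengths are in mm, angles in rad, forces in N, time in s.
With the tool pointing down it reaches from about 300 to 775 mm from the base axis. Payload 14.6 kg.
Tool frame: the origin (TCP) lies between the finger pads; the fingertips stand 22 mm ahead of it and the grasp point (between the pads) lies 3 mm ahead of it (manip.tcp_to_tips is the distance from the TCP to the fingertips, in mm); y points along the fingers, z is the direction in which the jaws open and shut, and the axes are right-handed (so a half turn about y gives the same grasp; the last joint's range is limited). The gripper opens to 94 mm and grips with 3 to 60 N. Pads are 16 mm wide; open, the fingers measure 119 mm over their backs; the gripper's body (75 mm by 177 mm) begins 78 mm behind the grasp point.
Start: joints at [1.225, 0.3, 1.521, -0, 1.321, -0.067], TCP at [151.359, 528.753, 227.446] pointing down, gripper open.
Joint ranges: [-3.03, 3.03], [-0.79, 2.21], [0.23, 2.52], [-1.04, 4.18], [0, 3.07], [-2.55, 2.55]. Speed limits (rad/s): [2.22, 2.22, 2.57, 3.14, 3.14, 3.14].

INTERFACE

Orientations are given as [roll, pitch, yaw] about the fixed x, y, z axes, in that order (R = Rz(yaw) Ry(pitch) Rx(roll)).
In Python, from cell import manip gives the robot as it stands.
- The arm moves only by the shell command python3 -m jog 'ROWS' [OPENING] [FORCE]. ROWS is JSON, one flat list of numbers, 6 for each row, row after row: the shift along the tool's x, y, z in mm, then the turn, a rotation vector about the tool's x, y, z in degrees. A call has 1 to 10 rows; each row is the pose to reach, as a shift and turn from the pose commanded when the call began, along the tool's axes at that moment; what a row does not reach only later rows make up. A row lasts 1/12 s, in which the tool goes at most 41.7 mm and 7.16 degrees, less where a joint would pass 70% of its speed; a pose out of reach is approached as far as the arm can. A call with a gripper value outside its range is refused whole. OPENING is the finger opening in mm, from 0 to 94, set as the call begins (- or left out, the last holds). The fingers move at their own pace and stop on an object; FORCE is the grip in N (left out, the last holds). Time passes only in rows, so rows that repeat a pose let the fingers close. It gives the time, the measured TCP pose, the force and the opening at its end, in the units of the state.
- manip.read_state(): the state, without advancing time (a new reading comes with each control period).
- manip.camera(name): name is "scene" or "top" or "wrist"; returns a dict with "img" (384x512x3 uint8, red, green, blue), "intrinsics" (3x3 intrinsics, pixels), "k1" (the pictures are not rectified: a ray, as slopes to the right and down, at radius r is drawn at 1 + k1 r^2 times it, then the intrinsics apply), "origin" and "orientation" of the camera in the world. Camera axes: x right, y down, z forward; pixel columns grow to the right and rows downward; lengths in mm; the calibration is good to about 2 mm. A picture is of the moment at which its call begins. There is no depth.
- manip.sign_off(): hands the job in, once; it reports no verdict.
Trained networks look in a picture, given as the dict that the camera call returned (one of the last four; its "shot" number tells which), for a name from the list of things; names that differ only in an ending like _2 or _b are one class to them, and where a whole thing is asked for, a point or a joint stands for the part that bears it (a point fixed in the world has none). Each returns a list of dicts, best first, with "score" (0 to 1); they miss things now and then, are a little off and sometimes report something else, mostly with a low value. They report only what shows in the picture. A call takes as long as a camera call.
- manip.masks_of(thing, picture): "pixels" (384x512 bool, what is visible of it) and "xy" ([column, row] in pixels, amid what is visible of it).
- manip.tip_of(thing, picture): "xy" ([column, row] in pixels: a listed point, or the origin of a listed thing).
The state is a dict: "clock": time; "joints": joint angles; "qd": joint speeds; "effort": joint torques, N m; "eef_pos": TCP position; "eef_rot": TCP orientation; "wrist_force": force on the tool from outside, world axes, zero at the start; "moment": the same for the moment, N m; "finger_gap": finger opening in mm.
Only numpy, scipy, OpenCV 4.12 (cv2) and the standard library are available. Lean on these libraries where they do the work, as an engineer would, in place of code of your own. Each camera call takes 0.05 s, during which the arm holds its last target.

TASK

The lid of the coating-test vessel is only finger-tight: tighten its four black wing knobs clockwise in crisscross order, going across to the opposite knob before moving to the other pair - a first pass of about 45 degrees on every knob, then a second pass in the same crisscross way until each knob is firmly against its stop. Only then close the vent valve by swinging its red lever clockwise until it stands square across the pipe, and leave everything else on the bench where it is.

Things in the scene. Friction and masses are not known exactly. Their poses are not given: they have to be found in the camera images.
- vessel: fixed test vessel: pot on a 250 mm square base, flange and lid 230 mm across, lid top 123 mm above the table, flat sight window in its middle (top 131 mm). Origin under its centre at table level, z up. Four wing knobs on the lid, in this frame: a (+64, +64), b (-64, +64), c (-64, -64), d (+64, -64) mm, so a is opposite c and b opposite d. The vent pipe leaves to -y, 55 mm high
- knob_a (a joint): turn of wing knob a in rad: grows as it is turned clockwise seen from above (tightening). Starts finger-tight at 0 to 0.35; firm stop (lid home, tight) at 1.8. Stiff: takes 0.22 N m, rising to 0.31 N m at the stop; stays where it is left and does not turn back
- knob_a_grip (a point): grip point of wing knob a, on its vertical axis, 159 mm above the table (36 mm above the lid). The wing is a black bar 70 mm long along this point's x axis (horizontal, turns with the knob), 16 mm thick along its y, from 16 to 46 mm above the lid in the middle, its two ends up to 51 mm above the lid; a 28 mm round hub below it
- knob_b (a joint): turn of wing knob b in rad: grows as it is turned clockwise seen from above (tightening). Starts finger-tight at 0 to 0.35; firm stop (lid home, tight) at 1.8. Stiff: takes 0.22 N m, rising to 0.31 N m at the stop; stays where it is left and does not turn back
- knob_b_grip (a point): grip point of wing knob b, on its vertical axis, 159 mm above the table (36 mm above the lid). The wing is a black bar 70 mm long along this point's x axis (horizontal, turns with the knob), 16 mm thick along its y, from 16 to 46 mm above the lid in the middle, its two ends up to 51 mm above the lid; a 28 mm round hub below it
- knob_c (a joint): turn of wing knob c in rad: grows as it is turned clockwise seen from above (tightening). Starts finger-tight at 0 to 0.35; firm stop (lid home, tight) at 1.8. Stiff: takes 0.22 N m, rising to 0.31 N m at the stop; stays where it is left and does not turn back
- knob_c_grip (a point): grip point of wing knob c, on its vertical axis, 159 mm above the table (36 mm above the lid). The wing is a black bar 70 mm long along this point's x axis (horizontal, turns with the knob), 16 mm thick along its y, from 16 to 46 mm above the lid in the middle, its two ends up to 51 mm above the lid; a 28 mm round hub below it
- knob_d (a joint): turn of wing knob d in rad: grows as it is turned clockwise seen from above (tightening). Starts finger-tight at 0 to 0.35; firm stop (lid home, tight) at 1.8. Stiff: takes 0.22 N m, rising to 0.31 N m at the stop; stays where it is left and does not turn back
- knob_d_grip (a point): grip point of wing knob d, on its vertical axis, 159 mm above the table (36 mm above the lid). The wing is a black bar 70 mm long along this point's x axis (horizontal, turns with the knob), 16 mm thick along its y, from 16 to 46 mm above the lid in the middle, its two ends up to 51 mm above the lid; a 28 mm round hub below it
- vent_lever (a joint): turn of the vent valve's lever in rad, clockwise seen from above: 0 = open (lever in line with the pipe, pointing away from the vessel, the vessel's -y), 1.57 = closed (end stop, lever square across the pipe, pointing to the vessel's -x). Starts at 0 to 0.2; takes 0.12 N m and stays where it is left
- vent_lever_pivot (a point): the point on the lever's vertical axis, 195 mm from the vessel's centre towards its -y, at the lever's mid height, 90 mm above the table
- vent_lever_tip (a point): middle of the lever's outer end, 85 mm from the pivot, 90 mm above the table. The outer 60 mm of the lever is a red sleeve 16 mm wide and 14 mm high; below the lever are only the brass hose tail (its top 64 mm above the table) and low bystanders (up to 30 mm)
- meter: bystander: white hand-held colour meter, 190 mm tall, head 78 x 90 mm, standing on its round foot (58 mm); origin at the centre of its underside. Must not be moved
- panel_rack: bystander: wooden rack 75 x 230 mm with five leaning metallic colour panels, 125 mm tall; origin at the centre of its underside. Must not be moved
- spare_gasket: bystander: flat off-white ring, 220 mm outside, 180 mm inside, 5 mm thick, lying flat; origin at its centre. Must not be moved
- wrench: bystander: steel combination wrench 190 mm long lying flat. Must not be moved
- test_panel: bystander: flat metal panel 70 x 150 x 4 mm, half yellow, lying flat; origin at the centre of its underside. Must not be moved
- rinse_bottle: bystander: white bottle with blue cap, 64 mm diameter, 150 mm tall; origin at the centre of its underside. Must not be moved
- white_standard: bystander: black puck 60 mm diameter, 12 mm high, with a white tile; origin at the centre of its underside. Must not be moved
- stud_tray: bystander: blue tray 110 x 150 x 30 mm with studs and washers; origin at the centre of its underside. Must not be moved

How it is judged (in metres and radians):
On the way, in this order (a step that is already met when the one before it is completed fails the run):
1. first pass: two opposite knobs turned up, the other two still finger-tight (0.5 rad divides them), none past 1.45 rad (((value of joint each of knob_a, knob_c above 0.5 rad and value of joint each of knob_b, knob_d below 0.5 rad) or (value of joint each of knob_b, knob_d above 0.5 rad and value of joint each of knob_a, knob_c below 0.5 rad)) and value of joint each of knob_a, knob_b, knob_c, knob_d below 1.45 rad), for 0.1 s.
2. first pass complete: all four knobs turned up past 0.5 rad, none past 1.45 rad (value of joint knob_a between 0.5 and 1.45 rad and value of joint knob_b between 0.5 and 1.45 rad and value of joint knob_c between 0.5 and 1.45 rad and value of joint knob_d between 0.5 and 1.45 rad), for 0.1 s.
3. last pass: two opposite knobs tight (past 1.62 rad), the other two not yet (((value of joint each of knob_a, knob_c above 1.62 rad and value of joint each of knob_b, knob_d below 1.62 rad) or (value of joint each of knob_b, knob_d above 1.62 rad and value of joint each of knob_a, knob_c below 1.62 rad))), for 0.1 s.
4. last pass complete: all four knobs tight, vent still open (value of joint each of knob_a, knob_b, knob_c, knob_d above 1.62 rad and value of joint vent_lever below 1 rad), for 0.1 s.
5. vent lever closed (value of joint vent_lever above 1.4 rad), for 0.1 s.
At the end, for the whole second after the job is handed in: all four knobs past 1.62 rad (stop at 1.8), the vent lever past 1.4 rad (closed at 1.57), and every bystander within 30 mm of where it was (value of joint each of knob_a, knob_b, knob_c, knob_d above 1.62 rad and value of joint vent_lever above 1.4 rad and distance of each of meter, panel_rack, spare_gasket, wrench, test_panel, rinse_bottle, white_standard, stud_tray from where it was at the start of the episode below 0.03 m); the robot touches nothing.
It fails at once if one knob run down (past 1.45 rad) while another is still finger-tight (under 0.5 rad) (value of joint any of knob_a, knob_b, knob_c, knob_d above 1.45 rad and value of joint any of knob_a, knob_b, knob_c, knob_d below 0.5 rad).
It fails at once if first pass: two neighbouring knobs turned up before the ones opposite ((value of joint each of knob_a, knob_b above 0.5 rad and value of joint each of knob_c, knob_d below 0.5 rad) or (value of joint each of knob_b, knob_c above 0.5 rad and value of joint each of knob_d, knob_a below 0.5 rad) or (value of joint each of knob_c, knob_d above 0.5 rad and value of joint each of knob_a, knob_b below 0.5 rad) or (value of joint each of knob_d, knob_a above 0.5 rad and value of joint each of knob_b, knob_c below 0.5 rad)).
It fails at once if last pass: two neighbouring knobs tight before the ones opposite ((value of joint each of knob_a, knob_b above 1.62 rad and value of joint each of knob_c, knob_d below 1.62 rad) or (value of joint each of knob_b, knob_c above 1.62 rad and value of joint each of knob_d, knob_a below 1.62 rad) or (value of joint each of knob_c, knob_d above 1.62 rad and value of joint each of knob_a, knob_b below 1.62 rad) or (value of joint each of knob_d, knob_a above 1.62 rad and value of joint each of knob_b, knob_c below 1.62 rad)).
It fails at once if vent closed before the lid is tight (value of joint vent_lever above 1 rad and value of joint any of knob_a, knob_b, knob_c, knob_d below 1.62 rad).
It fails at once if a bystander moved (distance of any of meter, panel_rack, spare_gasket, wrench, test_panel, rinse_bottle, white_standard, stud_tray from where it was at the start of the episode above 0.03 m).
It also fails if it takes over 72 s, if anything falls off the work surface, if the arm or the gripper's body presses on something with over 40 N, if the wrist force passes 120 N, or if a joint passes its speed limit or range.

## Working session

There is one attempt and no reset: what is moved stays moved. The work goes in short steps, Python scripts to look and compute and a shell command to move; the robot and the scene stay as the last step left them, time stands still between calls to the robot, and variables do not carry over. Pictures are saved under pics/ and viewed, and the job is handed in when it is done.

```bash
ls; mkdir -p pics
cat > h.py <<'E'
import numpy as np, cv2
from cell import manip
from scipy.spatial.transform import Rotation as R
def Rm(o): 
    o=np.array(o,float)
    if o.shape==(3,3): return o
    if o.shape==(4,): raise Exception('quat')
    return R.from_euler('xyz',o).as_matrix()
def ray(c,xy):
    K=np.array(c['intrinsics']);k=c['k1']
    u=(xy[0]-K[0,2])/K[0,0];v=(xy[1]-K[1,2])/K[1,1]
    rd=np.hypot(u,v);r=rd
    for _ in range(30): r=rd/(1+k*r*r)
    s=r/rd if rd>0 else 1
    return Rm(c['orientation'])@np.array([u*s,v*s,1])
def at_z(c,xy,z):
    d=ray(c,xy);o=np.array(c['origin'],float)
    return o+d*(z-o[2])/d[2]
def proj(c,p):
    q=Rm(c['orientation']).T@(np.array(p,float)-np.array(c['origin']))
    u,v=q[0]/q[2],q[1]/q[2];f=1+c['k1']*(u*u+v*v);K=np.array(c['intrinsics'])
    return np.array([K[0,0]*u*f+K[0,2],K[1,1]*v*f+K[1,2]])
def save(c,n,s=1.5):
    im=cv2.cvtColor(c['img'],cv2.COLOR_RGB2BGR)
    cv2.imwrite('pics/'+n,cv2.resize(im,None,fx=s,fy=s,interpolation=cv2.INTER_CUBIC))
E
python3 - <<'E'
from h import *
s=manip.read_state();print({k:np.round(v,3).tolist() for k,v in s.items()})
print(manip.tcp_to_tips)
for n in ['top','scene','wrist']:
    c=manip.camera(n);save(c,n+'0.png');print(n,c['origin'],np.round(c['orientation'],3).tolist(),c['k1'],np.array(c['intrinsics']).tolist())
    if n!='wrist':
      for t,z in [('knob_a_grip',159),('vent_lever_tip',90),('vent_lever_pivot',90),('vessel',0)]:
        for d in manip.tip_of(t,c): print(t,round(d['score'],2),np.round(d['xy'],1),np.round(at_z(c,d['xy'],z),1))
E
```

```text
pics
{'clock': 0.0, 'joints': [1.225, 0.301, 1.522, -0.0, 1.321, -0.067], 'qd': [-0.001, -0.001, -0.0, -0.0, 0.001, 0.001], 'effort': [-0.0, -53.181, -35.273, 0.071, 0.024, -0.0], 'eef_pos': [151.282, 528.552, 226.87], 'eef_rot': [-1.572, 0.0, -0.279], 'wrist_force': [-0.082, 0.711, -0.742], 'moment': [0.008, -0.021, -0.016], 'finger_gap': 93.84}
22.0
top [ 384.55852624  102.62644605 1329.20206538] [-2.997, 0.003, -1.572] -0.06430074546087276 [[372.3327828816244, 0.0, 258.7884063843006], [0.0, 372.3327828816244, 190.15618895915836], [0.0, 0.0, 1.0]]
knob_a_grip 0.67 [297.3 179.4] [588.9 -17.3 159. ]
knob_a_grip 0.66 [211.7 182.3] [580.1 255.9 159. ]
vent_lever_tip 0.53 [316.1 180.6] [596.8 -87.9  90. ]
vent_lever_pivot 0.53 [296.2 179.4] [601.  -20.6  90. ]
vessel 0.68 [240.4 199. ] [545.6 172.3   0. ]
scene [1051.96704073 -395.28491802 1296.77097839] [-2.613, 0.005, 0.762] -0.04690399968652491 [[442.06158465732375, 0.0, 255.16348745182253], [0.0, 442.06158465732375, 189.97965279633007], [0.0, 0.0, 1.0]]
knob_a_grip 0.8 [296.2 154.2] [593.4 263.8 159. ]
vent_lever_tip 0.5 [216.9 241.9] [602.4 -96.3  90. ]
vent_lever_pivot 0.59 [232.8 220.3] [586.1 -13.5  90. ]
vent_lever_pivot 0.47 [224.3 157.6] [402.2 129.9  90. ]
vent_lever_pivot 0.2 [297.4 152.5] [563.9 311.7  90. ]
vessel 0.89 [265.2 187.7] [543.7 178.3   0. ]
vessel 0.32 [294.4 156.6] [531.4 343.6   0. ]
wrist [ 77.96244069 549.3988779  383.69094418] [2.875, -0.001, 1.292] 0.0033327270412963446 [[329.13301203887, 0.0, 257.28858483468184], [0.0, 329.13301203887, 189.57555099052004], [0.0, 0.0, 1.0]]
```

View pics/top0.png

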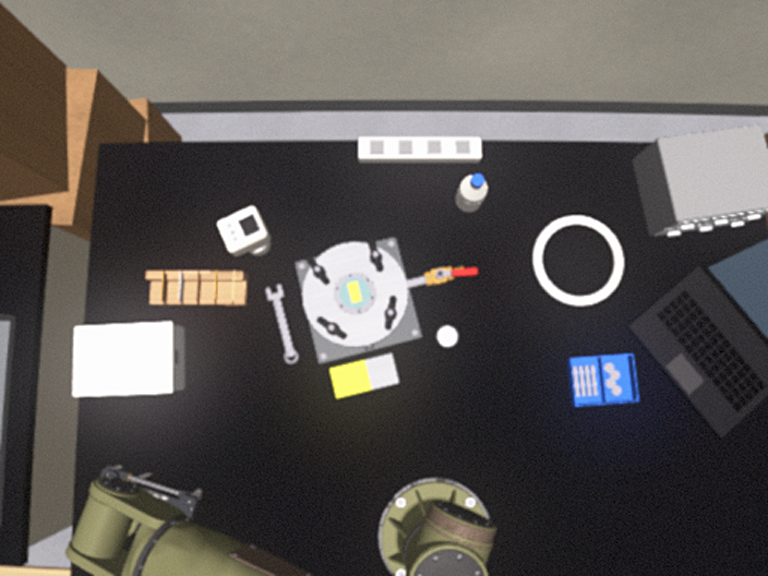

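View pics/scene0.png

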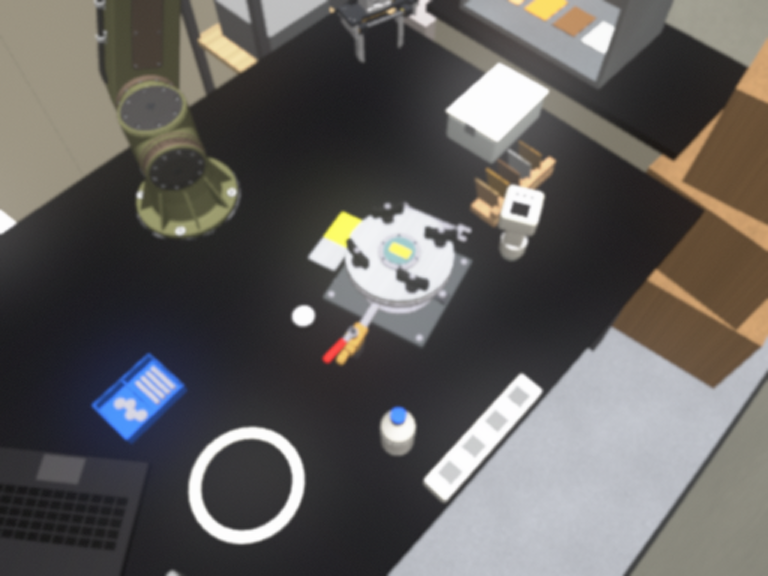

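View pics/wrist0.png

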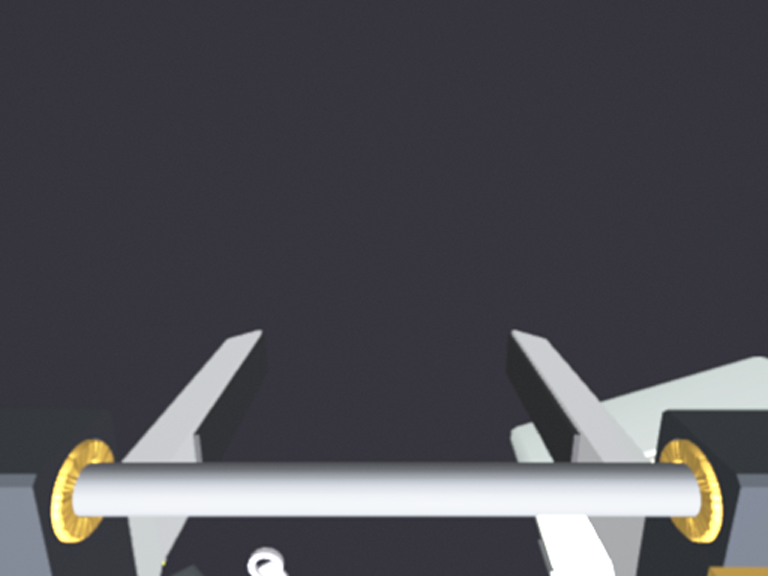

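Run:
```python
from h import *
for n,(x0,y0,x1,y1) in [('top',(185,145,335,260)),('scene',(195,125,330,250))]:
    c=manip.camera(n)
    im=cv2.cvtColor(c['img'],cv2.COLOR_RGB2BGR)[y0:y1,x0:x1]
    im=cv2.resize(im,None,fx=5,fy=5,interpolation=cv2.INTER_CUBIC)
    im=im if im.shape[0]<=600 else im[:600]
    cv2.imwrite(f'pics/{n}_crop.png',im)
    for t,z in [('knob_a',140),('vent_lever',90),('vessel',0)]:
        for d in manip.masks_of(t,c): print(n,t,round(d['score'],2),np.round(d['xy'],1),d['pixels'].sum(),np.round(at_z(c,d['xy'],z),1))
```

```text
top knob_a 0.6 [220.8 219.2] 133 [463.7 227.3 140. ]
top knob_a 0.5 [248.6 170.9] 141 [620.6 138.8 140. ]
top vent_lever 0.48 [306.2 179.8] 135 [599.6 -54.4  90. ]
top vent_lever 0.39 [243.9 252.2] 796 [358.3 155.1  90. ]
top vessel 0.91 [240.  195.8] 5244 [557.2 173.8   0. ]
top vessel 0.29 [304.  179.6] 129 [615.9 -57.8   0. ]
scene knob_a 0.76 [231.1 171.8] 202 [482.7  85.4 140. ]
scene knob_a 0.74 [257.9 144.7] 202 [471.7 217.9 140. ]
scene knob_a 0.71 [274.8 186.9] 214 [617.8 138.5 140. ]
scene knob_a 0.58 [296.4 156.1] 228 [591.  269.7 140. ]
scene vent_lever 0.69 [225.3 231.4] 159 [596.1 -55.2  90. ]
scene vessel 0.61 [263.8 183.3] 6204 [528.3 187.8   0. ]
```

View pics/top_crop.png

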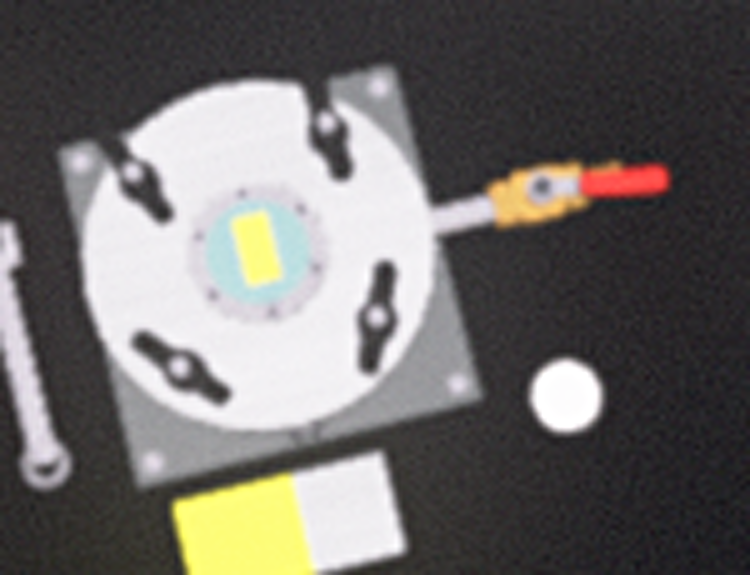

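View pics/scene_crop.png

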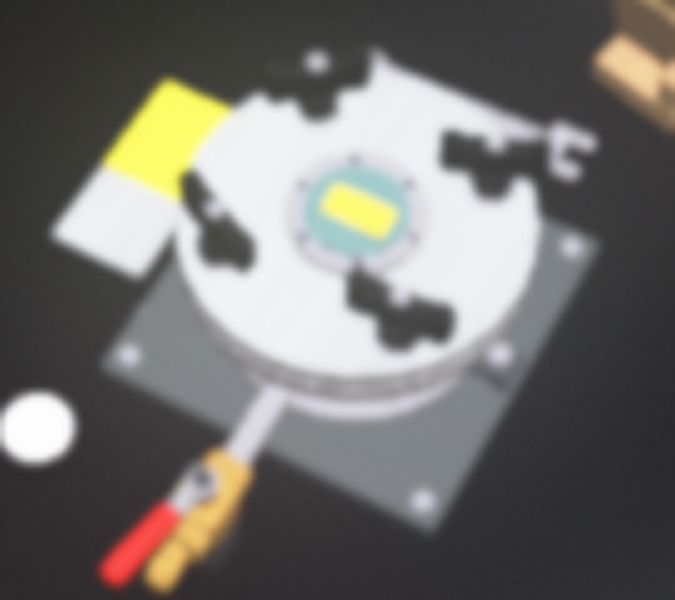

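```bash
cat > fit.py <<'E'
from h import *
from scipy.optimize import least_squares
c=manip.camera('top');s=manip.camera('scene')
def px(off,u): return np.array(off)+(np.array(u)+.5)/5-.5
T={'a':(133,175),'d':(326,125),'c':(377,318),'b':(182,369)}
S={'c':(212,207),'b':(317,62),'a':(497,143),'d':(400,295)}
L={'a':(64,64),'b':(-64,64),'c':(-64,-64),'d':(64,-64)}
def f(p,cams=True):
    x,y,w,z=p;r=[]
    for k,(u,v) in L.items():
        P=[x+np.cos(w)*u-np.sin(w)*v,y+np.sin(w)*u+np.cos(w)*v,z]
        r+=list(proj(c,P)-px((185,145),T[k]))
        r+=list(proj(s,P)-px((195,125),S[k]))
    return np.array(r)
r=least_squares(f,[550,175,0.2,165]);print(np.round(r.x,3),np.round(r.fun,2))
x,y,w,z=r.x
for k,(u,v) in L.items(): print(k,np.round([x+np.cos(w)*u-np.sin(w)*v,y+np.sin(w)*u+np.cos(w)*v],1))
print('pivot',x+np.sin(w)*195,y-np.cos(w)*195)
E2={'a':((105,140),(165,213)),'d':((311,85),(343,175)),'c':((386,268),(370,366)),'b':((140,340),(223,397))}
for k,(p,q) in E2.items():
    P=at_z(c,px((185,145),p),172);Q=at_z(c,px((185,145),q),172);d=Q-P
    print(k,'len',np.linalg.norm(d),'mid',np.round((P+Q)/2,1),'ang deg',np.degrees(np.arctan2(d[1],d[0]))%180)
tip=at_z(c,px((185,145),(668,180)),97);print('tip',tip, 'ctr of stud', at_z(c,px((185,145),(543,187)),97))
E
python3 fit.py
```

```text
[5.41956e+02 1.79328e+02 2.51000e-01 1.67197e+02] [-0.22 -0.19 -0.28 -0.23 -0.51  0.1  -0.23 -0.08  0.17  0.09  0.41  0.3
  0.28 -0.14 -0.19  0.16]
a [588.  257.2]
b [464.1 225.4]
c [495.9 101.4]
d [619.9 133.3]
pivot 590.4491413126206 -9.54607016396045
a len 60.84564414867128 mid [585.7 254.7 172. ] ang deg 39.6104946188847
d len 61.56285965076289 mid [615.3 133.4 172. ] ang deg 19.336175412102676
c len 62.183031685293024 mid [496.5 101.3 172. ] ang deg 170.64757463486146
b len 63.09280744596701 mid [464.4 223.7 172. ] ang deg 55.75213971308159
tip [595.56149571 -93.87974229  97.        ] ctr of stud [590.92560632  -9.68338389  97.        ]
```

```bash
cat > go.py <<'E'
import sys
from h import *
def st():
    s=manip.read_state();Rt=Rm(s['eef_rot']);p=np.array(s['eef_pos'])
    yaw=np.degrees(np.arctan2(Rt[1,0],Rt[0,0]))
    return s,Rt,p,yaw
def show():
    s,Rt,p,yaw=st()
    print('t',round(s['clock'],2),'p',np.round(p,1),'yaw',round(yaw,2),'j',np.round(s['joints'],2),'F',np.round(s['wrist_force'],1),'M',np.round(s['moment'],2),'gap',round(s['finger_gap'],1),'tilt',np.round(Rt[:,1],3))
def go(x,y,z,yaw):
    s,Rt,p,y0=st()
    R1=Rm([-np.pi/2,0,np.radians(yaw)])
    print('shift',np.round(Rt.T@(np.array([x,y,z])-p),1),'rot',np.round(np.degrees(R.from_matrix(Rt.T@R1).as_rotvec()),1))
if __name__=='__main__':
    show()
    if len(sys.argv)>1: go(*map(float,sys.argv[1:]))
E
python3 go.py 588 257 260 40
```

```text
t 1.05 p [151.3 528.7 227.4] yaw -15.97 j [ 1.23  0.3   1.52  0.    1.32 -0.07] F [-0.6  0.6 -0.1] M [ 0.   -0.04  0.03] gap 93.8 tilt [-0. -0. -1.]
shift [ 494.6  -32.6 -141.1] rot [  0. -56.  -0.]
```

```bash
python3 -m jog '[30,-33,-8,0,-5,0, 70,-33,-20,0,-10,0, 110,-33,-31,0,-15,0, 148,-33,-42,0,-20,0, 186,-33,-53,0,-25,0, 224,-33,-64,0,-30,0, 262,-33,-75,0,-35,0, 300,-33,-86,0,-40,0, 338,-33,-97,0,-45,0, 376,-33,-107,0,-50,0]' 50; python3 go.py 588 257 260 40
```

```text
clock: 1.88
eef_pos: [484.9, 320.9, 260.6]
eef_rot: [-1.571, -0.0, 0.598]
wrist_force: [0.1, 0.1, 0.2]
finger_gap: 50.3
t 1.88 p [484.9 320.9 260.6] yaw 34.27 j [ 0.52  0.35  1.38  0.    1.41 -1.65] F [0.1 0.1 0.2] M [0.11 0.03 0.07] gap 50.3 tilt [ 0.  0. -1.]
shift [  49.2    0.6 -110.9] rot [ 0.  -5.7  0. ]
```

```bash
python3 -m jog '[16,0,-37,0,-2,0, 32,0,-74,0,-4,0, 49,1,-111,0,-6,0, 49,1,-111,0,-6,0]'
cat > look.py <<'E'
import sys
from h import *
c=manip.camera('wrist');save(c,sys.argv[1]+'.png');np.save(sys.argv[1]+'.npy',c,allow_pickle=True)
for d in manip.tip_of('knob_a_grip',c): print('grip',round(d['score'],2),np.round(d['xy'],1),np.round(at_z(c,d['xy'],159),1))
E
python3 look.py wa; python3 go.py
```

```text
clock: 2.22
eef_pos: [590.3, 253.5, 258.0]
eef_rot: [-1.571, 0.001, 0.696]
wrist_force: [0.2, -0.5, -0.0]
finger_gap: 50.1
grip 0.87 [263.6 200.9] [589.3 258.7 159. ]
t 2.32 p [586.8 256.9 258.6] yaw 39.89 j [ 0.36  0.49  1.19  0.    1.46 -1.91] F [-1.7  0.2  0.6] M [ 0.1   0.06 -0.02] gap 50.2 tilt [-0.001 -0.    -1.   ]
```

View pics/wa.png

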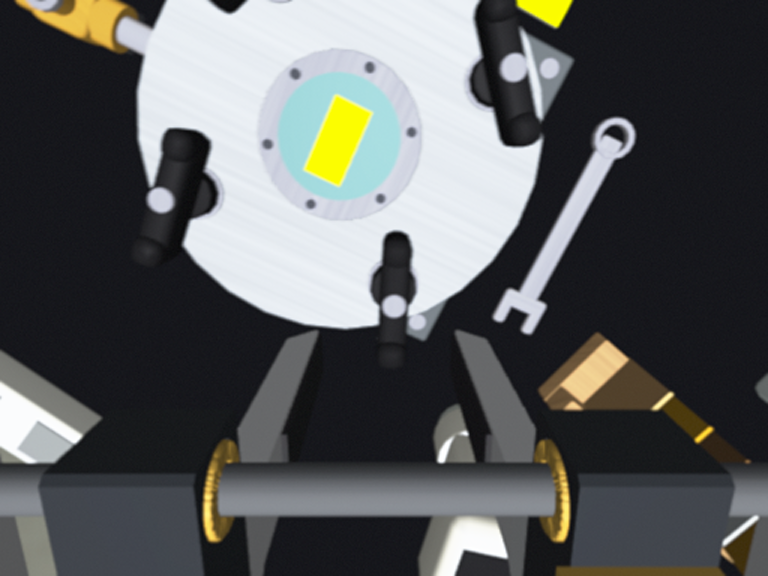

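```bash
cat > ang.py <<'E'
from h import *
def wing(c,p,q,z=172):
    P=at_z(c,np.array(p)/1.5,z);Q=at_z(c,np.array(q)/1.5,z);d=Q-P
    print('len',round(np.linalg.norm(d),1),'mid',np.round((P+Q)/2,1),'ang',round(np.degrees(np.arctan2(d[1],d[0]))%180,1))
E
python3 - <<'E'
from ang import *
c=np.load('wa.npy',allow_pickle=True).item()
wing(c,(397,240),(391,360));wing(c,(495,8),(525,131));wing(c,(185,140),(148,252))
for p in [(394,306),(161,200),(513,67)]: print(np.round(at_z(c,np.array(p)/1.5,169),1))
E
python3 go.py 588.5 257.5 165 39
```

```text
len 64.5 mid [587.2 255.6 172. ] ang 37.4
len 54.5 mid [469.2 225.5 172. ] ang 58.1
len 58.9 mid [617.5 136.6 172. ] ang 15.6
[589.5 257.7 169. ]
[621.1 134.5 169. ]
[466.3 225.4 169. ]
t 2.32 p [586.8 256.9 258.6] yaw 39.89 j [ 0.36  0.49  1.19  0.    1.46 -1.91] F [-1.7  0.2  0.6] M [ 0.1   0.06 -0.02] gap 50.2 tilt [-0.001 -0.    -1.   ]
shift [ 1.8 93.5 -0.7] rot [-0.   0.9 -0.1]
```

```bash
python3 -m jog '[2,30,-0.5,0,1,0, 2,60,-0.5,0,2,0, 2,85,-0.5,0,2,0, 2,93,-0.5,0,2,0, 2,93,-0.5,0,2,0]'; python3 go.py; python3 -m jog '[0,0,0,0,0,0, 0,0,0,0,0,0, 0,0,0,0,0,0, 0,0,0,0,0,0, 0,0,0,0,0,0, 0,0,0,0,0,0]' 4 50; python3 go.py
```

```text
clock: 2.73
eef_pos: [586.6, 259.4, 165.0]
eef_rot: [-1.57, 0.003, 0.665]
wrist_force: [-0.2, 0.5, 0.7]
finger_gap: 50.0
t 2.73 p [586.6 259.4 165. ] yaw 38.09 j [ 0.36  0.56  1.31  0.    1.28 -1.88] F [-0.2  0.5  0.7] M [0.08 0.01 0.03] gap 50.0 tilt [-0.003 -0.001 -1.   ]
clock: 3.23
eef_pos: [589.4, 257.2, 167.3]
eef_rot: [-1.575, -0.002, 0.663]
wrist_force: [5.2, -5.6, 2.4]
finger_gap: 15.8
t 3.23 p [589.4 257.2 167.3] yaw 37.98 j [ 0.36  0.56  1.3  -0.    1.28 -1.88] F [ 5.2 -5.6  2.4] M [-0.74 -0.76 -0.22] gap 15.8 tilt [ 0.004 -0.002 -1.   ]
```

```bash
python3 -m jog '[0,0,0,0,5,0, 0,0,0,0,10,0, 0,0,0,0,16,0, 0,0,0,0,22,0, 0,0,0,0,28,0, 0,0,0,0,34,0, 0,0,0,0,40,0, 0,0,0,0,46,0, 0,0,0,0,48,0, 0,0,0,0,48,0]'; python3 go.py
```

```text
clock: 4.07
eef_pos: [589.4, 257.3, 167.4]
eef_rot: [-1.572, -0.004, -0.178]
wrist_force: [7.3, -8.4, 1.9]
finger_gap: 15.6
t 4.07 p [589.4 257.3 167.4] yaw -10.18 j [ 0.36  0.56  1.3  -0.    1.28 -1.04] F [ 7.3 -8.4  1.9] M [-1.54 -1.43  0.06] gap 15.6 tilt [ 0.003 -0.002 -1.   ]
```

```bash
python3 -m jog '[0,0,0,0,0,0, 0,0,0,0,0,0, 0,-10,0,0,0,0, 0,-45,0,0,0,0, 0,-85,0,0,0,0, 0,-95,0,0,0,0]' 50; python3 look.py wa2; python3 go.py 496.5 101.7 260 -10
```

```text
clock: 4.57
eef_pos: [588.9, 259.4, 268.9]
eef_rot: [-1.566, -0.007, -0.174]
wrist_force: [-0.6, -0.3, 1.7]
finger_gap: 49.2
grip 0.98 [256.9 194.6] [590.5 259.1 159. ]
grip 0.2 [182.8  43.1] [465.1 225.3 159. ]
t 4.67 p [588.5 259.3 265.2] yaw -9.95 j [ 0.36  0.49  1.18  0.    1.47 -1.04] F [ 0.  -0.1 -0.3] M [-0.05 -0.03  0.04] gap 50.2 tilt [ 0.005  0.002 -1.   ]
shift [ -63.4    4.4 -171.1] rot [-0.2  0.1  0.3]
```

View pics/wa2.png

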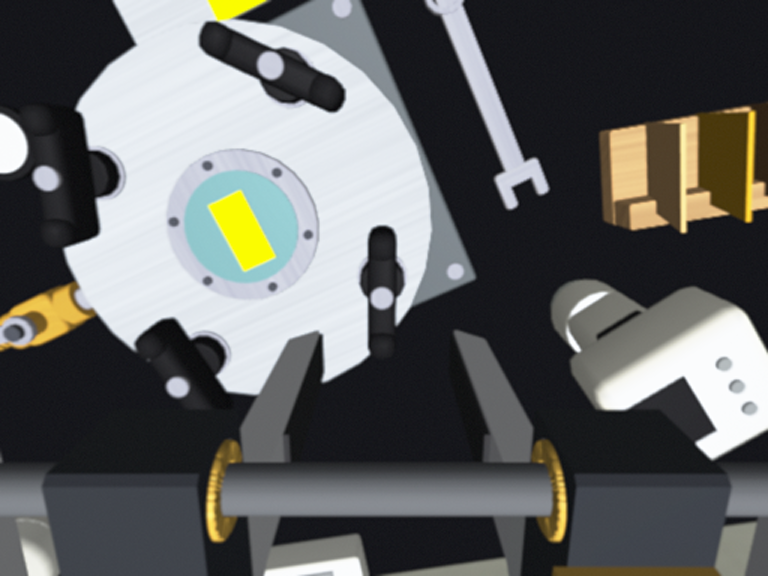

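```bash
python3 - <<'E'
from ang import *
c=np.load('wa2.npy',allow_pickle=True).item()
wing(c,(382,237),(381,347));wing(c,(215,38),(330,95));wing(c,(38,117),(59,232))
E
python3 -m jog '[-10,0,-30,0,0,0, -25,1,-70,0,0,0, -40,2,-110,0,0,0, -55,3,-150,0,0,0, -63,4,-171,0,0,0, -63,4,-171,0,0,0]'; python3 look.py wc; python3 go.py 496.5 101.7 260 -10
```

```text
len 61.3 mid [587.3 257.5 172. ] ang 169.4
len 58.2 mid [468.3 226.9 172. ] ang 54.8
len 56.0 mid [498.2 105.1 172. ] ang 170.1
clock: 5.17
eef_pos: [494.2, 98.3, 256.9]
eef_rot: [-1.572, 0.001, -0.176]
wrist_force: [0.2, 0.8, 0.1]
finger_gap: 49.9
grip 0.72 [459.8 274. ] [592.  257.4 159. ]
t 5.27 p [496.  100.9 257.2] yaw -10.04 j [ 0.13  0.18  1.6   0.    1.36 -1.27] F [-0.6  0.1  0.1] M [-0.05  0.01  0.  ] gap 50.1 tilt [-0.  0. -1.]
shift [ 0.3 -2.8  0.9] rot [-0. -0. -0.]
```

View pics/wc.png

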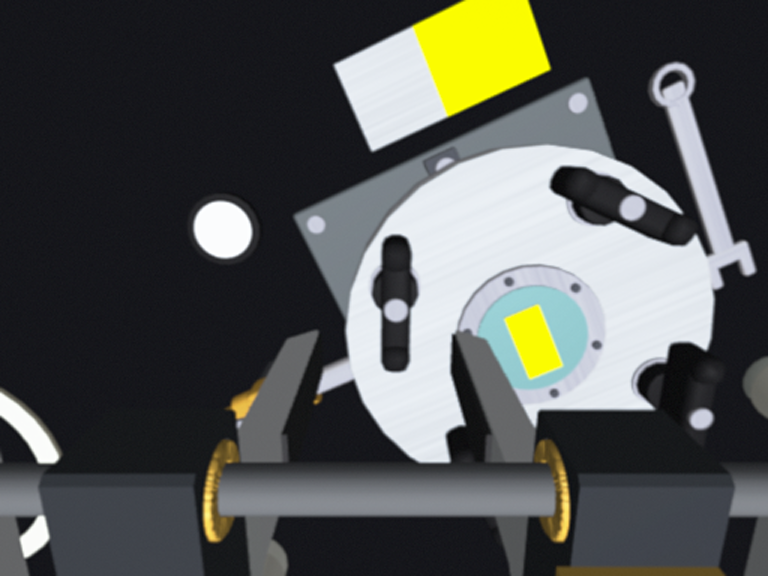

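```bash
python3 - <<'E'
from ang import *
c=np.load('wc.npy',allow_pickle=True).item()
wing(c,(397,243),(396,364));wing(c,(565,182),(682,233))
for p in [(396,309),(632,207)]: print(np.round(at_z(c,np.array(p)/1.5,170),1))
E
python3 go.py 497.5 102 166 -9
```

```text
len 64.9 mid [495.8 103.3 172. ] ang 169.7
len 64.7 mid [466.3 220.6 172. ] ang 57.5
[498.3 102.6 170. ]
[466.9 225.3 170. ]
t 5.27 p [496.  100.9 257.2] yaw -10.04 j [ 0.13  0.18  1.6   0.    1.36 -1.27] F [-0.6  0.1  0.1] M [-0.05  0.01  0.  ] gap 50.1 tilt [-0.  0. -1.]
shift [ 1.3 91.2  1.3] rot [-0. -1. -0.]
```

```bash
python3 -m jog '[1,30,1.5,0,0,0, 1,60,1.5,0,0,0, 1,83,1.5,0,0,0, 1,91,1.5,0,0,0, 1,91,1.5,0,0,0, 1,91,1.5,0,0,0]'; python3 go.py; python3 -m jog '[0,0,0,0,0,0, 0,0,0,0,0,0, 0,0,0,0,0,0, 0,0,0,0,0,0, 0,0,0,0,0,0, 0,0,0,0,0,0]' 4 50; python3 go.py
```

```text
clock: 5.77
eef_pos: [498.0, 103.1, 167.0]
eef_rot: [-1.571, -0.0, -0.173]
wrist_force: [-0.6, -0.6, -0.3]
finger_gap: 49.8
t 5.77 p [498.  103.1 167. ] yaw -9.94 j [ 0.13  0.27  1.71  0.    1.16 -1.27] F [-0.6 -0.6 -0.3] M [ 0.03 -0.05  0.05] gap 49.8 tilt [ 0.  0. -1.]
clock: 6.27
eef_pos: [497.6, 102.2, 166.7]
eef_rot: [-1.571, -0.0, -0.174]
wrist_force: [-1.9, -0.9, 3.4]
finger_gap: 15.4
t 6.27 p [497.6 102.2 166.7] yaw -9.98 j [ 0.13  0.27  1.71 -0.    1.16 -1.27] F [-1.9 -0.9  3.4] M [ 0.06  0.15 -0.13] gap 15.4 tilt [ 0.    -0.001 -1.   ]
```

Gripped squarely. Turn c, release, lift.

```bash
python3 -m jog '[0,0,0,0,5,0, 0,0,0,0,10,0, 0,0,0,0,16,0, 0,0,0,0,22,0, 0,0,0,0,28,0, 0,0,0,0,34,0, 0,0,0,0,40,0, 0,0,0,0,46,0, 0,0,0,0,48,0, 0,0,0,0,48,0]'; python3 go.py; python3 -m jog '[0,0,0,0,0,0, 0,0,0,0,0,0, 0,-10,0,0,0,0, 0,-45,0,0,0,0, 0,-80,0,0,0,0, 0,-90,0,0,0,0, 0,-90,0,0,0,0]' 50; python3 look.py wc2; python3 go.py 465.5 225.5 260 57
```

```text
clock: 7.1
eef_pos: [497.9, 102.6, 166.8]
eef_rot: [-1.57, -0.0, -1.013]
wrist_force: [1.9, -0.5, 0.9]
finger_gap: 16.1
t 7.1 p [497.9 102.6 166.8] yaw -58.06 j [ 0.13  0.27  1.71 -0.    1.16 -0.43] F [ 1.9 -0.5  0.9] M [-0.02 -0.26  0.07] gap 16.1 tilt [ 0.001  0.    -1.   ]
clock: 7.68
eef_pos: [498.4, 102.7, 259.8]
eef_rot: [-1.566, -0.002, -1.011]
wrist_force: [-0.4, 0.7, -0.1]
finger_gap: 49.7
grip 0.95 [470.4  92.9] [591.6 256.4 159. ]
grip 0.66 [310.2  35.9] [467.4 225.  159. ]
t 7.78 p [497.3 102.5 255.8] yaw -57.96 j [ 0.13  0.18  1.6   0.    1.36 -0.43] F [-0.1 -0.3 -1. ] M [-0.1   0.02 -0.  ] gap 50.0 tilt [-0.001 -0.    -1.   ]
shift [-121.1   -4.2   38.3] rot [   0. -115.   -0.]
```

View pics/wc2.png

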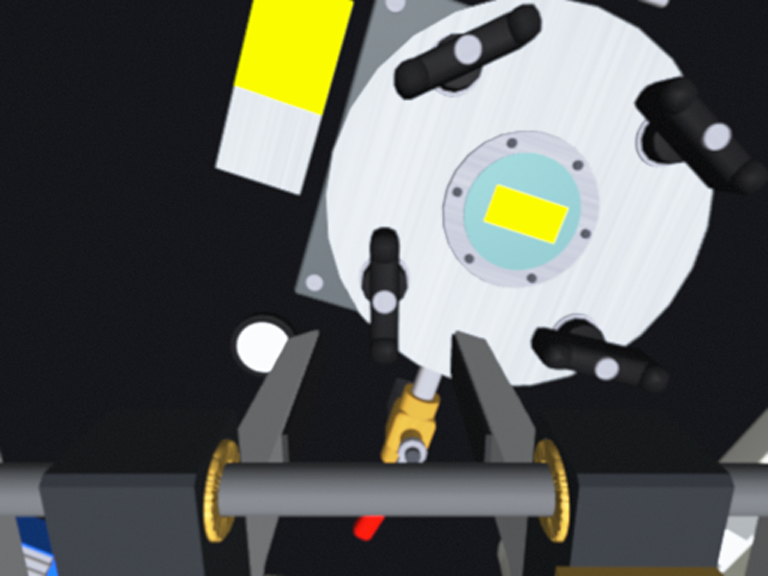

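```bash
python3 - <<'E'
from ang import *
c=np.load('wc2.npy',allow_pickle=True).item()
wing(c,(547,346),(656,378));wing(c,(409,85),(526,17));wing(c,(384,240),(384,350))
E
python3 go.py 621 134 260 17
```

```text
len 63.5 mid [615.2 135.7 172. ] ang 14.9
len 59.1 mid [466.8 223.1 172. ] ang 60.7
len 59.2 mid [496.6 104.9 172. ] ang 122.0
t 7.78 p [497.3 102.5 255.8] yaw -57.96 j [ 0.13  0.18  1.6   0.    1.36 -0.43] F [-0.1 -0.3 -1. ] M [-0.1   0.02 -0.  ] gap 50.0 tilt [-0.001 -0.    -1.   ]
shift [ 38.9  -4.2 121.6] rot [  0. -75.  -0.]
```

```bash
python3 -m jog '[4,-1,12,0,-7,0, 8,-2,24,0,-14,0, 12,-4,36,0,-21,0, 16,-4,50,0,-28,0, 20,-4,64,0,-35,0, 24,-4,78,0,-42,0, 28,-4,92,0,-49,0, 32,-4,105,0,-56,0, 36,-4,115,0,-63,0, 39,-4,122,0,-70,0]'; python3 -m jog '[0,0,0,0,-5,0, 0,0,0,0,-5,0]'; python3 look.py wd; python3 go.py 621 134 166 16
```

```text
clock: 8.62
eef_pos: [621.9, 134.3, 257.8]
eef_rot: [-1.571, 0.004, 0.216]
wrist_force: [-0.3, -0.7, -0.6]
finger_gap: 49.9
clock: 8.78
eef_pos: [621.4, 134.1, 257.9]
eef_rot: [-1.57, 0.004, 0.302]
wrist_force: [-0.6, 0.5, -0.5]
finger_gap: 49.7
grip 0.68 [413.  206.8] [591.1 257.4 159. ]
grip 0.44 [122.8 104.3] [581.4  15.7 159. ]
t 8.88 p [621.3 134.1 258.9] yaw 16.85 j [ 0.15  0.48  1.2  -0.    1.46 -1.71] F [-0.1  0.2 -0.1] M [-0.   -0.   -0.03] gap 49.8 tilt [-0.002 -0.    -1.   ]
shift [-0.1 92.9 -0. ] rot [-0.   0.8 -0.1]
```

View pics/wd.png

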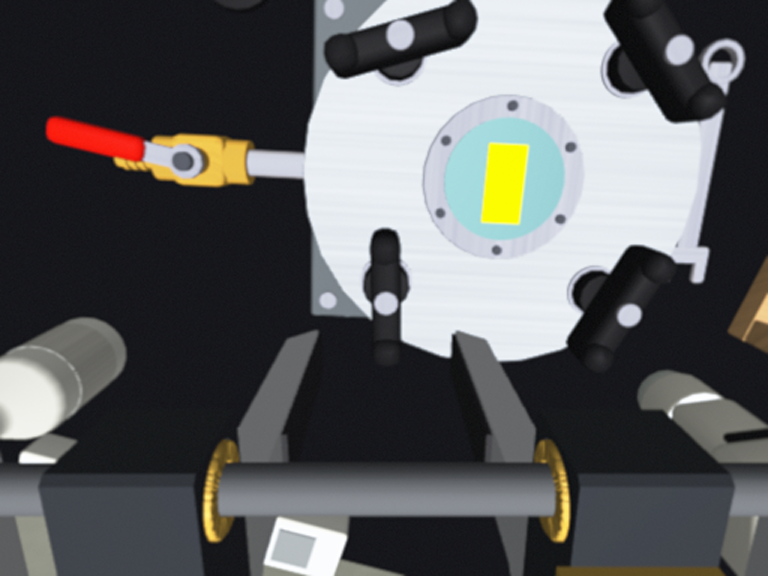

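```bash
python3 -m jog '[0,30,0,0,0,0, 0,60,0,0,0,0, 0,84,0,0,0,0, 0,93,0,0,0,0, 0,93,0,0,0,0, 0,93,0,0,0,0]'; python3 -m jog '[0,0,0,0,0,0, 0,0,0,0,0,0, 0,0,0,0,0,0, 0,0,0,0,0,0, 0,0,0,0,0,0, 0,0,0,0,0,0]' 4 50; python3 go.py
```

```text
clock: 9.38
eef_pos: [621.9, 134.2, 168.3]
eef_rot: [-1.571, -0.001, 0.296]
wrist_force: [0.9, -0.6, 0.3]
finger_gap: 49.9
clock: 9.88
eef_pos: [621.8, 134.0, 167.8]
eef_rot: [-1.571, -0.0, 0.297]
wrist_force: [-0.1, 0.9, 1.3]
finger_gap: 15.3
t 9.88 p [621.8 134.  167.8] yaw 17.03 j [ 0.15  0.54  1.32 -0.    1.28 -1.71] F [-0.1  0.9  1.3] M [0.17 0.2  0.22] gap 15.3 tilt [ 0.001 -0.    -1.   ]
```

```bash
python3 -m jog '[0,0,0,0,5,0, 0,0,0,0,10,0, 0,0,0,0,16,0, 0,0,0,0,22,0, 0,0,0,0,28,0, 0,0,0,0,34,0, 0,0,0,0,40,0, 0,0,0,0,46,0, 0,0,0,0,48,0, 0,0,0,0,48,0]'; python3 go.py; python3 -m jog '[0,0,0,0,0,0, 0,0,0,0,0,0, 0,-10,0,0,0,0, 0,-45,0,0,0,0, 0,-80,0,0,0,0, 0,-92,0,0,0,0, 0,-92,0,0,0,0]' 50; python3 look.py wd2; python3 go.py 466 225.5 260 58
```

```text
clock: 10.72
eef_pos: [621.8, 133.7, 167.8]
eef_rot: [-1.571, -0.001, -0.542]
wrist_force: [-0.5, -5.0, 3.2]
finger_gap: 15.5
t 10.72 p [621.8 133.7 167.8] yaw -31.08 j [ 0.15  0.54  1.32 -0.    1.28 -0.87] F [-0.5 -5.   3.2] M [-0.75  0.08  0.1 ] gap 15.5 tilt [ 0.    -0.001 -1.   ]
clock: 11.3
eef_pos: [622.5, 134.5, 264.0]
eef_rot: [-1.566, -0.005, -0.54]
wrist_force: [0.4, 0.7, -0.1]
finger_gap: 49.6
grip 0.95 [376.2  78.6] [590.8 258.5 159. ]
t 11.4 p [621.5 134.2 259.2] yaw -30.95 j [ 0.16  0.48  1.21  0.    1.46 -0.88] F [ 0.7  0.3 -1.2] M [-0.06 -0.03 -0.03] gap 50.2 tilt [-0.  0. -1.]
shift [-180.3   -0.8   -1.7] rot [ -0.  -88.9  -0. ]
```

View pics/wd2.png

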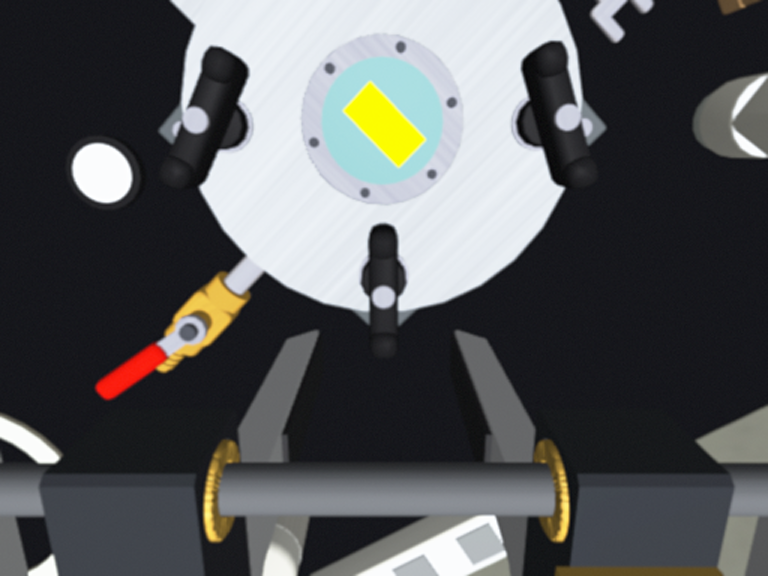

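```bash
python3 -m jog '[-12,-1,0,0,-7,0, -28,-1,0,0,-14,0, -44,-1,0,0,-21,0, -60,-1,-1,0,-28,0, -78,-1,-1,0,-35,0, -96,-1,-1,0,-42,0, -114,-1,-1,0,-49,0, -132,-1,-1,0,-56,0, -150,-1,-2,0,-63,0, -166,-1,-2,0,-70,0]'; python3 go.py 466 225.5 260 58
```

```text
clock: 12.23
eef_pos: [476.8, 218.1, 258.7]
eef_rot: [-1.57, 0.003, 0.688]
wrist_force: [-0.1, 0.1, 0.0]
finger_gap: 49.8
t 12.23 p [476.8 218.1 258.7] yaw 39.4 j [ 0.36  0.22  1.55  0.    1.38 -1.9 ] F [-0.1  0.1  0. ] M [0.07 0.04 0.05] gap 49.8 tilt [-0.003 -0.001 -1.   ]
shift [-3.7 -1.3 12.6] rot [ -0.1 -18.6  -0.1]
```

```bash
python3 -m jog '[-1,-1,4,0,-6,0, -3,-1,9,0,-12,0, -4,-1,12,0,-19,0, -4,-1,12,0,-19,0]'; python3 look.py wb; python3 go.py 466 225.5 167 58
```

```text
clock: 12.57
eef_pos: [466.8, 224.9, 260.0]
eef_rot: [-1.569, 0.002, 1.02]
wrist_force: [-0.1, -0.3, 0.4]
finger_gap: 49.9
t 12.67 p [467.4 224.6 260.4] yaw 57.81 j [ 0.38  0.21  1.56  0.    1.38 -2.2 ] F [-0.7 -0.   0.4] M [0.06 0.07 0.04] gap 50.3 tilt [-0.002 -0.001 -1.   ]
shift [ 0.2 93.4  1.6] rot [-0.1 -0.2 -0.1]
```

View pics/wb.png

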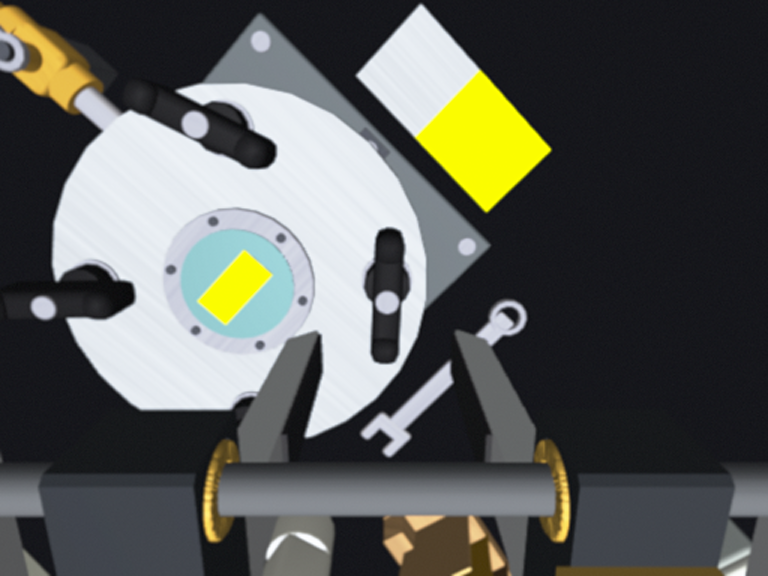

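```bash
python3 -m jog '[0,30,1,0,0,0, 0,60,1,0,0,0, 0,84,1,0,0,0, 0,93,1,0,0,0, 0,93,1,0,0,0, 0,93,1,0,0,0]'; python3 -m jog '[0,0,0,0,0,0, 0,0,0,0,0,0, 0,0,0,0,0,0, 0,0,0,0,0,0, 0,0,0,0,0,0, 0,0,0,0,0,0]' 4 50; python3 go.py
```

```text
clock: 13.17
eef_pos: [467.2, 225.2, 169.0]
eef_rot: [-1.571, -0.0, 1.011]
wrist_force: [0.5, -0.2, 0.3]
finger_gap: 50.0
clock: 13.67
eef_pos: [466.6, 225.5, 168.8]
eef_rot: [-1.57, -0.0, 1.012]
wrist_force: [-1.4, -0.7, 3.4]
finger_gap: 16.0
t 13.67 p [466.6 225.5 168.8] yaw 58.01 j [ 0.38  0.29  1.68  0.    1.17 -2.2 ] F [-1.4 -0.7  3.4] M [ 0.01  0.26 -0.21] gap 16.0 tilt [-0.     0.001 -1.   ]
```

```bash
python3 -m jog '[0,0,0,0,5,0, 0,0,0,0,10,0, 0,0,0,0,16,0, 0,0,0,0,22,0, 0,0,0,0,28,0, 0,0,0,0,34,0, 0,0,0,0,40,0, 0,0,0,0,46,0, 0,0,0,0,48,0, 0,0,0,0,48,0]';python3 -m jog '[0,0,0,0,0,0, 0,0,0,0,0,0, 0,0,0,0,0,0]'; python3 go.py
```

```text
clock: 14.5
eef_pos: [466.7, 225.3, 168.8]
eef_rot: [-1.571, -0.0, 0.174]
wrist_force: [-4.1, -1.2, 4.6]
finger_gap: 15.6
clock: 14.75
eef_pos: [466.7, 225.3, 168.7]
eef_rot: [-1.571, 0.0, 0.177]
wrist_force: [-4.0, 0.4, 5.0]
finger_gap: 15.4
t 14.75 p [466.7 225.3 168.7] yaw 10.12 j [ 0.38  0.29  1.68  0.    1.17 -1.37] F [-4.   0.4  5. ] M [ 0.07  0.69 -0.04] gap 15.4 tilt [-0.  0. -1.]
```

```bash
python3 -m jog '[0,0,0,0,5,0, 0,0,0,0,10,0, 0,0,0,0,15,0, 0,0,0,0,20,0, 0,0,0,0,25,0, 0,0,0,0,30,0, 0,0,0,0,34,0, 0,0,0,0,34,0]' - 60; python3 go.py;python3 -m jog '[0,0,0,0,2,0, 0,0,0,0,4,0, 0,0,0,0,6,0]'; python3 go.py
```

```text
clock: 15.42
eef_pos: [466.7, 225.2, 168.7]
eef_rot: [-1.571, 0.0, -0.421]
wrist_force: [-4.2, -1.4, 5.7]
finger_gap: 15.5
t 15.42 p [466.7 225.2 168.7] yaw -24.13 j [ 0.38  0.29  1.68 -0.    1.17 -0.77] F [-4.2 -1.4  5.7] M [-0.17  0.78  0.06] gap 15.5 tilt [-0. -0. -1.]
clock: 15.67
eef_pos: [466.7, 225.2, 168.7]
eef_rot: [-1.571, -0.0, -0.523]
wrist_force: [-2.6, -0.8, 5.3]
finger_gap: 15.4
t 15.67 p [466.7 225.2 168.7] yaw -29.96 j [ 0.38  0.29  1.68 -0.    1.17 -0.67] F [-2.6 -0.8  5.3] M [-0.2   0.81  0.28] gap 15.4 tilt [-0. -0. -1.]
```

```bash
python3 -m jog '[0,0,0,0,2,0, 0,0,0,0,4,0, 0,0,0,0,6,0]'; python3 go.py
```

```text
clock: 15.92
eef_pos: [466.7, 225.2, 168.8]
eef_rot: [-1.571, -0.0, -0.627]
wrist_force: [-3.9, -1.1, 5.7]
finger_gap: 15.3
t 15.92 p [466.7 225.2 168.8] yaw -35.93 j [ 0.38  0.29  1.68 -0.    1.17 -0.56] F [-3.9 -1.1  5.7] M [-0.26  0.81  1.07] gap 15.3 tilt [-0. -0. -1.]
```

```bash
python3 -m jog '[0,0,0,0,2,0, 0,0,0,0,3,0]'; python3 go.py
```

```text
clock: 16.08
eef_pos: [466.9, 225.0, 168.8]
eef_rot: [-1.571, -0.001, -0.679]
wrist_force: [6.8, -9.2, 2.0]
finger_gap: 15.9
t 16.08 p [466.9 225.  168.8] yaw -38.89 j [ 0.38  0.29  1.68 -0.    1.17 -0.51] F [ 6.8 -9.2  2. ] M [-1.61 -1.29  1.02] gap 15.9 tilt [ 0.001 -0.001 -1.   ]
```

```bash
python3 -m jog '[0,0,0,0,0,0, 0,0,0,0,0,0, 0,0,0,0,0,0, 0,-30,0,0,0,0, 0,-65,0,0,0,0, 0,-92,0,0,0,0, 0,-92,0,0,0,0]' 50; python3 look.py wb2; python3 go.py 621.8 134 260 -31
```

```text
clock: 16.67
eef_pos: [468.1, 225.8, 265.8]
eef_rot: [-1.564, -0.004, -0.679]
wrist_force: [0.3, -0.0, 0.2]
finger_gap: 49.7
grip 0.73 [371.2 274.7] [591.2 258.4 159. ]
t 16.77 p [466.9 225.3 260.8] yaw -38.94 j [ 0.38  0.2   1.56  0.    1.37 -0.51] F [ 0.5  0.1 -0.8] M [-0.04 -0.02  0.  ] gap 50.1 tilt [ 0.001  0.001 -1.   ]
shift [177.8   0.9  26.3] rot [-0.1 -7.9  0. ]
```

View pics/wb2.png

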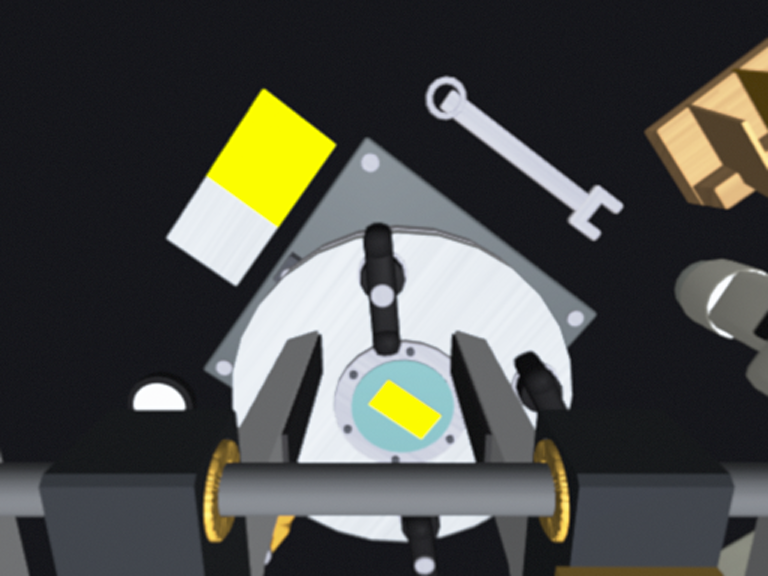

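```bash
python3 - <<'E'
from ang import *
c=np.load('wb2.npy',allow_pickle=True).item()
wing(c,(377,234),(386,343))
E
python3 -m jog '[15,0,2,0,2,0, 45,1,6,0,-1,0, 80,1,11,0,-3,0, 115,1,17,0,-5,0, 150,1,23,0,-7,0, 172,1,26,0,-8,0, 178,1,26,0,-8,0, 178,1,26,0,-8,0]'; python3 go.py 621.8 134 167 -31
```

```text
len 59.9 mid [463.7 227.4 172. ] ang 145.5
clock: 17.43
eef_pos: [622.3, 131.8, 257.0]
eef_rot: [-1.573, 0.002, -0.544]
wrist_force: [-1.5, -0.3, -0.2]
finger_gap: 50.0
t 17.43 p [622.3 131.8 257. ] yaw -31.15 j [ 0.15  0.48  1.21 -0.    1.46 -0.88] F [-1.5 -0.3 -0.2] M [-0.04 -0.02  0.04] gap 50.0 tilt [-0.003 -0.001 -1.   ]
shift [-1.3 90.   1.8] rot [ 0.1 -0.1 -0.1]
```

```bash
python3 -m jog '[0,25,0,0,0,0, 0,55,0,0,0,0, 0,82,0,0,0,0, 0,91,0,0,0,0, 0,91,0,0,0,0, 0,91,0,0,0,0]'; python3 go.py; python3 -m jog '[0,0,0,0,0,0, 0,0,0,0,0,0, 0,0,0,0,0,0, 0,0,0,0,0,0, 0,0,0,0,0,0, 0,0,0,0,0,0]' 4 60; python3 go.py
```

```text
clock: 17.93
eef_pos: [621.5, 133.9, 169.4]
eef_rot: [-1.57, -0.0, -0.541]
wrist_force: [0.6, -0.1, 0.3]
finger_gap: 49.9
t 17.93 p [621.5 133.9 169.4] yaw -30.97 j [ 0.15  0.54  1.32  0.    1.28 -0.88] F [ 0.6 -0.1  0.3] M [-0.02  0.   -0.02] gap 49.9 tilt [ 0.  0. -1.]
clock: 18.43
eef_pos: [621.7, 133.7, 168.8]
eef_rot: [-1.57, -0.0, -0.541]
wrist_force: [-0.3, -0.1, 1.5]
finger_gap: 15.6
t 18.43 p [621.7 133.7 168.8] yaw -30.97 j [ 0.15  0.54  1.32  0.    1.28 -0.88] F [-0.3 -0.1  1.5] M [-0.17  0.09  0.15] gap 15.6 tilt [ 0.001  0.001 -1.   ]
```

```bash
python3 -m jog '[0,0,0,0,5,0, 0,0,0,0,10,0, 0,0,0,0,15,0, 0,0,0,0,20,0, 0,0,0,0,25,0, 0,0,0,0,30,0, 0,0,0,0,34,0, 0,0,0,0,34,0]' - 60; python3 go.py;python3 -m jog '[0,0,0,0,2,0, 0,0,0,0,4,0, 0,0,0,0,6,0]'; python3 go.py
```

```text
clock: 19.1
eef_pos: [621.6, 133.6, 168.7]
eef_rot: [-1.57, -0.0, -1.137]
wrist_force: [-0.8, 0.3, 2.6]
finger_gap: 15.2
t 19.1 p [621.6 133.6 168.7] yaw -65.15 j [ 0.15  0.54  1.32 -0.    1.28 -0.28] F [-0.8  0.3  2.6] M [0.   0.12 0.01] gap 15.2 tilt [ 0.  0. -1.]
clock: 19.35
eef_pos: [621.6, 133.5, 168.7]
eef_rot: [-1.571, -0.0, -1.237]
wrist_force: [-1.2, 0.4, 2.0]
finger_gap: 15.7
t 19.35 p [621.6 133.5 168.7] yaw -70.89 j [ 0.15  0.54  1.32 -0.    1.28 -0.18] F [-1.2  0.4  2. ] M [-0.03  0.17  0.33] gap 15.7 tilt [ 0. -0. -1.]
```

```bash
for i in 1 ; do python3 -m jog '[0,0,0,0,2,0, 0,0,0,0,4,0, 0,0,0,0,4,0]'; python3 go.py; done; python3 -m jog '[0,0,0,0,2,0, 0,0,0,0,3,0, 0,0,0,0,3,0]'; python3 go.py
```

```text
clock: 19.6
eef_pos: [621.6, 133.5, 168.8]
eef_rot: [-1.571, -0.0, -1.308]
wrist_force: [-0.7, -0.2, 3.7]
finger_gap: 15.7
t 19.6 p [621.6 133.5 168.8] yaw -74.92 j [ 0.15  0.54  1.32 -0.    1.28 -0.11] F [-0.7 -0.2  3.7] M [0.01 0.26 0.14] gap 15.7 tilt [ 0.  0. -1.]
clock: 19.85
eef_pos: [621.6, 133.5, 168.7]
eef_rot: [-1.571, -0.0, -1.36]
wrist_force: [-1.9, -0.5, 4.3]
finger_gap: 15.7
t 19.85 p [621.6 133.5 168.7] yaw -77.9 j [ 0.15  0.54  1.32 -0.    1.28 -0.06] F [-1.9 -0.5  4.3] M [0.02 0.36 0.25] gap 15.7 tilt [ 0.  0. -1.]
```

```bash
python3 -m jog '[0,0,0,0,2,0, 0,0,0,0,4,0, 0,0,0,0,5,0]'; python3 go.py
```

```text
clock: 20.1
eef_pos: [621.6, 133.5, 168.7]
eef_rot: [-1.57, -0.0, -1.447]
wrist_force: [-2.1, -1.1, 5.1]
finger_gap: 16.0
t 20.1 p [621.6 133.5 168.7] yaw -82.89 j [ 0.15  0.54  1.32 -0.    1.28  0.03] F [-2.1 -1.1  5.1] M [-0.13  0.43  1.39] gap 16.0 tilt [ 0. -0. -1.]
```

```bash
python3 -m jog '[0,0,0,0,1,0, 0,0,0,0,1,0, 0,0,0,0,0,0]';python3 go.py; python3 -m jog '[0,0,0,0,0,0, 0,0,0,0,0,0, 0,0,0,0,0,0, 0,-30,0,0,0,0, 0,-65,0,0,0,0, 0,-91,0,0,0,0, 0,-91,0,0,0,0]' 50; python3 look.py wd3; python3 go.py 497.7 102.4 260 -58
```

```text
clock: 20.35
eef_pos: [621.6, 133.5, 168.7]
eef_rot: [-1.57, -0.0, -1.445]
wrist_force: [-2.0, -0.4, 6.0]
finger_gap: 15.8
t 20.35 p [621.6 133.5 168.7] yaw -82.8 j [ 0.15  0.54  1.32 -0.    1.28  0.03] F [-2.  -0.4  6. ] M [-0.11  0.39  1.36] gap 15.8 tilt [ 0. -0. -1.]
clock: 20.93
eef_pos: [622.8, 133.7, 265.4]
eef_rot: [-1.563, 0.0, -1.448]
wrist_force: [0.1, 0.7, 0.9]
finger_gap: 50.3
grip 0.97 [234.7  30. ] [592.3 256.4 159. ]
grip 0.17 [214.1 295.5] [596.8  35.2 159. ]
t 21.03 p [621.7 133.5 259.8] yaw -82.97 j [0.15 0.48 1.21 0.   1.46 0.03] F [-0.3  0.7 -0.2] M [-0.03  0.08 -0.09] gap 49.8 tilt [ 0.001  0.    -1.   ]
shift [  15.7   -0.3 -126.8] rot [ -0.1 -25.    0. ]
```

View pics/wd3.png

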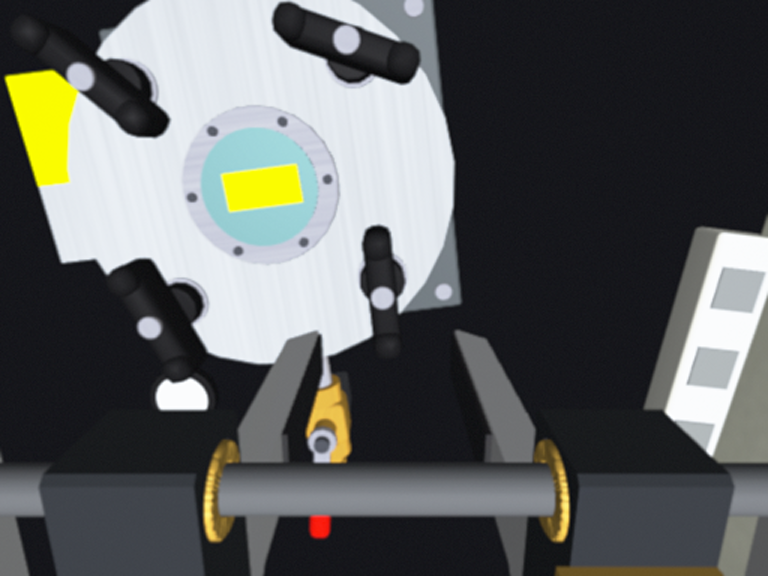

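```bash
python3 -m jog '[3,0,-12,0,-5,0, 6,0,-35,0,-10,0, 9,0,-65,0,-15,0, 12,0,-95,0,-20,0, 15,0,-118,0,-25,0, 16,0,-127,0,-25,0, 16,0,-127,0,-25,0, 16,0,-127,0,-25,0]'; python3 go.py 497.8 102.6 168 -58
```

```text
clock: 21.7
eef_pos: [497.9, 102.1, 259.1]
eef_rot: [-1.571, 0.0, -1.015]
wrist_force: [0.1, 1.1, -0.3]
finger_gap: 50.1
t 21.7 p [497.9 102.1 259.1] yaw -58.13 j [ 0.13  0.18  1.59  0.    1.37 -0.43] F [ 0.1  1.1 -0.3] M [-0.03  0.02 -0.01] gap 50.1 tilt [-0. -0. -1.]
shift [-0.4 91.1  0.2] rot [ 0.  -0.1 -0. ]
```

```bash
python3 -m jog '[0,25,0,0,0,0, 0,55,0,0,0,0, 0,82,0,0,0,0, 0,91,0,0,0,0, 0,91,0,0,0,0, 0,91,0,0,0,0]'; python3 go.py; python3 -m jog '[0,0,0,0,0,0, 0,0,0,0,0,0, 0,0,0,0,0,0, 0,0,0,0,0,0, 0,0,0,0,0,0, 0,0,0,0,0,0]' 4 60; python3 go.py
```

```text
clock: 22.2
eef_pos: [498.2, 102.2, 168.9]
eef_rot: [-1.571, 0.0, -1.013]
wrist_force: [-0.0, -0.3, 0.2]
finger_gap: 49.8
t 22.2 p [498.2 102.2 168.9] yaw -58.02 j [ 0.13  0.27  1.71  0.    1.17 -0.43] F [-0.  -0.3  0.2] M [-0.02 -0.03  0.06] gap 49.8 tilt [-0.  0. -1.]
clock: 22.7
eef_pos: [498.0, 102.4, 168.8]
eef_rot: [-1.569, -0.0, -1.012]
wrist_force: [0.6, 1.2, -2.0]
finger_gap: 15.6
t 22.7 p [498.  102.4 168.8] yaw -57.98 j [ 0.13  0.26  1.71  0.    1.17 -0.43] F [ 0.6  1.2 -2. ] M [-0.08  0.2  -0.06] gap 15.6 tilt [ 0.002  0.001 -1.   ]
```

```bash
python3 -m jog '[0,0,0,0,5,0, 0,0,0,0,10,0, 0,0,0,0,15,0, 0,0,0,0,20,0, 0,0,0,0,25,0, 0,0,0,0,30,0, 0,0,0,0,34,0, 0,0,0,0,34,0]' - 60; python3 go.py;python3 -m jog '[0,0,0,0,2,0, 0,0,0,0,4,0, 0,0,0,0,5,0, 0,0,0,0,5,0]'; python3 go.py
```

```text
clock: 23.37
eef_pos: [498.1, 102.4, 168.9]
eef_rot: [-1.569, 0.001, -1.61]
wrist_force: [5.0, 2.7, -1.6]
finger_gap: 15.4
t 23.37 p [498.1 102.4 168.9] yaw -92.22 j [0.13 0.26 1.71 0.   1.17 0.17] F [ 5.   2.7 -1.6] M [ 0.37 -0.81  0.06] gap 15.4 tilt [ 0.002  0.001 -1.   ]
clock: 23.7
eef_pos: [498.1, 102.3, 168.9]
eef_rot: [-1.569, 0.001, -1.693]
wrist_force: [5.3, 2.4, -1.8]
finger_gap: 15.8
t 23.7 p [498.1 102.3 168.9] yaw -97.02 j [0.13 0.26 1.71 0.   1.17 0.25] F [ 5.3  2.4 -1.8] M [ 0.4  -0.8   0.26] gap 15.8 tilt [ 0.002  0.001 -1.   ]
```

```bash
python3 -m jog '[0,0,0,0,2,0, 0,0,0,0,4,0, 0,0,0,0,4,0]'; python3 go.py; python3 -m jog '[0,0,0,0,2,0, 0,0,0,0,4,0, 0,0,0,0,4,0]'; python3 go.py
```

```text
clock: 23.95
eef_pos: [498.1, 102.3, 168.9]
eef_rot: [-1.569, 0.001, -1.763]
wrist_force: [5.4, 2.7, -2.1]
finger_gap: 15.8
t 23.95 p [498.1 102.3 168.9] yaw -101.01 j [ 0.13  0.26  1.71 -0.    1.17  0.32] F [ 5.4  2.7 -2.1] M [ 0.36 -0.87  1.17] gap 15.8 tilt [ 0.002  0.    -1.   ]
clock: 24.2
eef_pos: [498.2, 102.4, 168.9]
eef_rot: [-1.568, 0.001, -1.832]
wrist_force: [5.2, 1.9, -1.6]
finger_gap: 16.4
t 24.2 p [498.2 102.4 168.9] yaw -104.96 j [ 0.13  0.26  1.71 -0.    1.17  0.39] F [ 5.2  1.9 -1.6] M [ 0.41 -0.86  1.72] gap 16.4 tilt [ 0.002  0.    -1.   ]
```

```bash
python3 -m jog '[0,0,0,0,0,0, 0,0,0,0,0,0, 0,0,0,0,0,0, 0,-30,0,0,0,0, 0,-65,0,0,0,0, 0,-91,0,0,0,0, 0,-91,0,0,0,0]' 50; python3 look.py wc3; python3 go.py 589.4 257.4 260 -10
```

```text
clock: 24.78
eef_pos: [498.8, 102.1, 264.7]
eef_rot: [-1.564, 0.003, -1.832]
wrist_force: [0.0, -0.1, 0.8]
finger_gap: 50.0
grip 0.59 [254.7 197.5] [497.4 100.9 159. ]
t 24.88 p [497.5 102.  259.8] yaw -104.98 j [ 0.13  0.18  1.59 -0.    1.37  0.39] F [-0.9  0.1 -1.5] M [-0.06  0.05  0.01] gap 50.1 tilt [ 0.001  0.    -1.   ]
shift [-1.739e+02 -1.000e-01  4.860e+01] rot [ -0.1 -95.    0. ]
```

View pics/wc3.png

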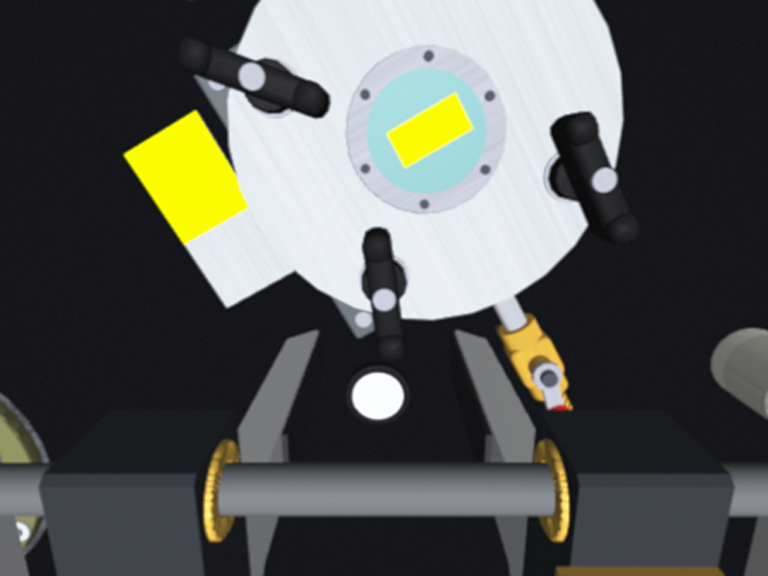

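Knob c sits at its stop (the wing lags the tool by about 6°). Now knob a.

```bash
python3 -m jog '[-10,0,3,0,-7,0, -25,0,7,0,-14,0, -42,0,12,0,-21,0, -59,0,17,0,-28,0, -76,0,22,0,-35,0, -94,0,27,0,-42,0, -112,0,32,0,-49,0, -130,0,37,0,-56,0, -148,0,42,0,-63,0, -164,0,46,0,-70,0]'; python3 go.py 589.4 257.4 260 -10; python3 -m jog '[2,0,7,0,-7,0, 4,0,10,0,-14,0, 6,0,11,0,-21,0, 6,0,11,0,-25,0, 6,0,11,0,-25,0]';  python3 go.py 589.4 257.4 168 -10
```

```text
clock: 25.72
eef_pos: [584.3, 249.3, 257.2]
eef_rot: [-1.573, 0.002, -0.604]
wrist_force: [-0.5, -0.7, 0.0]
finger_gap: 50.2
t 25.72 p [584.3 249.3 257.2] yaw -34.63 j [ 0.35  0.48  1.21 -0.    1.46 -0.62] F [-0.5 -0.7  0. ] M [-0.06  0.01  0.  ] gap 50.2 tilt [-0.003 -0.001 -1.   ]
shift [-0.4 -2.8  9.5] rot [  0.1 -24.6  -0.1]
clock: 26.13
eef_pos: [595.2, 254.0, 257.3]
eef_rot: [-1.572, 0.003, -0.171]
wrist_force: [-1.0, 1.2, -1.0]
finger_gap: 49.9
t 26.13 p [595.2 254.  257.3] yaw -9.79 j [ 0.35  0.51  1.17 -0.    1.47 -1.05] F [-1.   1.2 -1. ] M [-0.02 -0.03 -0.01] gap 49.9 tilt [-0.003 -0.001 -1.   ]
shift [-6.1 89.3  2.5] rot [ 0.1  0.2 -0.1]
```

```bash
python3 -m jog '[-4,25,2,0,0,0, -6,55,2,0,0,0, -6,81,2,0,0,0, -6,90,2,0,0,0, -6,90,2,0,0,0, -6,90,2,0,0,0]'; python3 go.py 589.4 257.4 168 -10
```

```text
clock: 26.63
eef_pos: [590.1, 257.2, 170.0]
eef_rot: [-1.571, 0.0, -0.175]
wrist_force: [-0.1, 0.9, 0.4]
finger_gap: 50.0
t 26.63 p [590.1 257.2 170. ] yaw -10.05 j [ 0.35  0.56  1.29 -0.    1.29 -1.04] F [-0.1  0.9  0.4] M [ 0.04  0.07 -0.01] gap 50.0 tilt [-0. -0. -1.]
shift [-0.7  2.   0.1] rot [ 0. -0. -0.]
```

```bash
python3 -m jog '[-0.5,1.5,0,0,0,0, -0.5,1.5,0,0,0,0, -0.5,1.5,0,0,0,0, -0.5,1.5,0,0,0,0, -0.5,1.5,0,0,0,0, -0.5,1.5,0,0,0,0]' 4 60; python3 go.py; python3 -m jog '[0,0,0,0,5,0, 0,0,0,0,10,0, 0,0,0,0,15,0, 0,0,0,0,20,0, 0,0,0,0,25,0, 0,0,0,0,30,0, 0,0,0,0,34,0, 0,0,0,0,34,0]'; python3 go.py;python3 -m jog '[0,0,0,0,2,0, 0,0,0,0,4,0, 0,0,0,0,5,0, 0,0,0,0,5,0]'; python3 go.py
```

```text
clock: 27.13
eef_pos: [589.5, 257.1, 168.3]
eef_rot: [-1.571, -0.0, -0.174]
wrist_force: [-0.9, 0.7, 2.4]
finger_gap: 15.5
t 27.13 p [589.5 257.1 168.3] yaw -9.98 j [ 0.35  0.56  1.3  -0.    1.29 -1.04] F [-0.9  0.7  2.4] M [ 0.02  0.13 -0.15] gap 15.5 tilt [ 0. -0. -1.]
clock: 27.8
eef_pos: [589.5, 257.2, 168.3]
eef_rot: [-1.57, -0.0, -0.771]
wrist_force: [-0.1, -1.8, 3.1]
finger_gap: 15.6
t 27.8 p [589.5 257.2 168.3] yaw -44.16 j [ 0.35  0.56  1.3  -0.    1.29 -0.45] F [-0.1 -1.8  3.1] M [-0.24  0.06  0.04] gap 15.6 tilt [ 0. -0. -1.]
clock: 28.13
eef_pos: [589.6, 257.3, 168.3]
eef_rot: [-1.57, -0.0, -0.853]
wrist_force: [-1.2, -1.6, 3.4]
finger_gap: 15.9
t 28.13 p [589.6 257.3 168.3] yaw -48.9 j [ 0.35  0.56  1.3  -0.    1.29 -0.36] F [-1.2 -1.6  3.4] M [-0.26  0.1   0.21] gap 15.9 tilt [ 0.001  0.    -1.   ]
```

```bash
python3 -m jog '[0,0,0,0,2,0, 0,0,0,0,4,0, 0,0,0,0,5,0, 0,0,0,0,5,0]'; python3 go.py;python3 -m jog '[0,0,0,0,2,0, 0,0,0,0,4,0, 0,0,0,0,4,0]'; python3 go.py
```

```text
clock: 28.47
eef_pos: [589.6, 257.3, 168.3]
eef_rot: [-1.57, -0.0, -0.941]
wrist_force: [-0.7, -1.7, 4.5]
finger_gap: 15.8
t 28.47 p [589.6 257.3 168.3] yaw -53.92 j [ 0.35  0.56  1.3  -0.    1.29 -0.28] F [-0.7 -1.7  4.5] M [-0.34  0.12  0.23] gap 15.8 tilt [ 0.001  0.    -1.   ]
clock: 28.72
eef_pos: [589.6, 257.3, 168.3]
eef_rot: [-1.57, -0.0, -1.012]
wrist_force: [-0.2, -1.1, 4.9]
finger_gap: 15.5
t 28.72 p [589.6 257.3 168.3] yaw -57.97 j [ 0.35  0.56  1.3  -0.    1.29 -0.2 ] F [-0.2 -1.1  4.9] M [-0.43  0.08  0.49] gap 15.5 tilt [ 0.001  0.    -1.   ]
```

```bash
python3 -m jog '[0,0,0,0,2,0, 0,0,0,0,4,0, 0,0,0,0,5,0, 0,0,0,0,5,0]'; python3 go.py; python3 -m jog '[0,0,0,0,0,0, 0,0,0,0,0,0, 0,0,0,0,0,0, 0,-30,0,0,0,0, 0,-65,0,0,0,0, 0,-92,0,0,0,0, 0,-92,0,0,0,0]' 50; python3 look.py wa3; python3 go.py
```

```text
clock: 29.05
eef_pos: [589.6, 257.3, 168.3]
eef_rot: [-1.57, -0.001, -1.097]
wrist_force: [-0.8, -2.1, 5.2]
finger_gap: 16.0
t 29.05 p [589.6 257.3 168.3] yaw -62.83 j [ 0.35  0.56  1.3  -0.    1.29 -0.12] F [-0.8 -2.1  5.2] M [-0.46 -0.01  1.48] gap 16.0 tilt [ 0.001 -0.    -1.   ]
clock: 29.63
eef_pos: [590.7, 257.7, 266.1]
eef_rot: [-1.562, -0.001, -1.099]
wrist_force: [-0.6, -0.1, 1.4]
finger_gap: 50.3
grip 0.98 [258.6 195.5] [593.  257.9 159. ]
t 29.73 p [589.6 257.3 260.3] yaw -62.96 j [ 0.35  0.49  1.18  0.    1.47 -0.12] F [-0.9 -0.5 -1.2] M [-0.06  0.   -0.  ] gap 50.0 tilt [ 0.001  0.    -1.   ]
```

View pics/wa3.png

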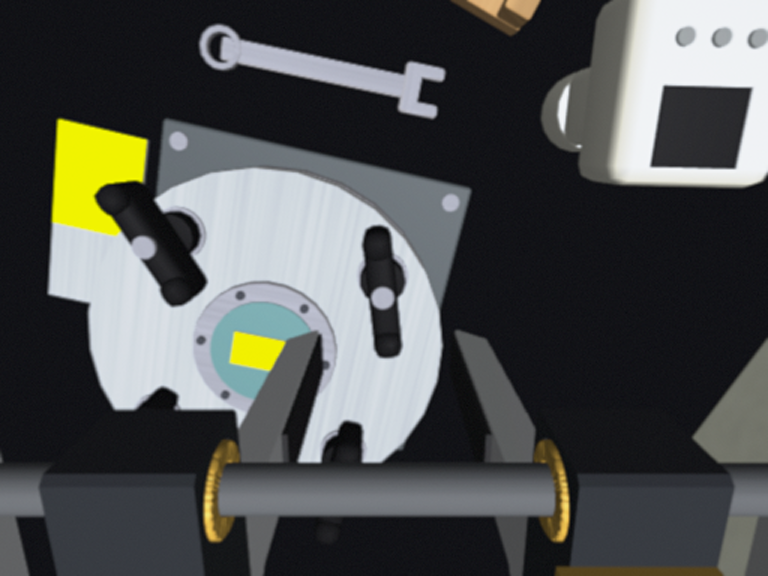

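```bash
python3 go.py 594 -72 230 -87
```

```text
t 29.73 p [589.6 257.3 260.3] yaw -62.96 j [ 0.35  0.49  1.18  0.    1.47 -0.12] F [-0.9 -0.5 -1.2] M [-0.06  0.   -0.  ] gap 50.0 tilt [ 0.001  0.    -1.   ]
shift [ 295.3   30.2 -145.8] rot [-0.1 24.  -0. ]
```

```bash
python3 -m jog '[25,0,-12,0,3,0, 58,0,-29,0,6,0, 91,0,-45,0,9,0, 125,0,-62,0,12,0, 159,0,-79,0,15,0, 193,5,-95,0,18,0, 226,10,-112,0,21,0, 258,20,-128,0,24,0, 285,28,-142,0,24,0, 295,30,-146,0,24,0]'; python3 -m jog '[0,0,0,0,0,0, 0,0,0,0,0,0]'; python3 look.py wl; python3 go.py 594 -72 105 -87
```

```text
clock: 30.57
eef_pos: [592.1, -75.4, 226.7]
eef_rot: [-1.575, 0.001, -1.521]
wrist_force: [-0.2, 0.3, 0.3]
finger_gap: 50.0
clock: 30.73
eef_pos: [593.3, -71.3, 229.2]
eef_rot: [-1.572, 0.001, -1.518]
wrist_force: [0.2, 0.1, 0.6]
finger_gap: 50.0
t 30.83 p [593.5 -70.3 230. ] yaw -86.88 j [-0.18  0.41  1.37  0.    1.36 -0.23] F [-0.1 -1.1  0.2] M [-0.04  0.03 -0.04] gap 49.9 tilt [-0.  0. -1.]
shift [  1.7 125.    0.4] rot [ 0.   0.1 -0. ]
```

View pics/wl.png

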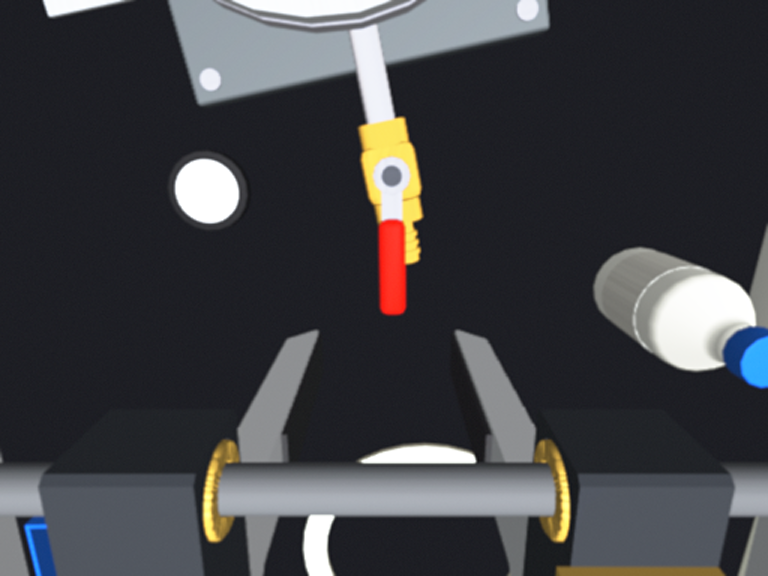

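Run:
```python
from ang import *
c=np.load('wl.npy',allow_pickle=True).item()
P=at_z(c,np.array((391,176))/1.5,100);Q=at_z(c,np.array((392,314))/1.5,97)
d=Q-P;print(P,Q,np.hypot(*d[:2]),np.degrees(np.arctan2(d[1],d[0])))
```

```text
[593.06009731  -9.21425829 100.        ] [598.27280682 -92.27830496  97.        ] 83.2274485376582 -86.40909492710179
```

```bash
python3 go.py 596.8 -71.4 105 -86.5; python3 -m jog '[0.5,30,3.5,0,0,0, 0.5,65,3.5,0,0,0, 0.5,100,3.5,0,0,0, 0.5,119,3.5,0,0,0, 0.5,125,3.5,0,0,0, 0.5,125,3.5,0,0,0]'; python3 go.py; python3 -m jog '[0,0,0,0,0,0, 0,0,0,0,0,0, 0,0,0,0,0,0, 0,0,0,0,0,0, 0,0,0,0,0,0, 0,0,0,0,0,0]' 4 15; python3 go.py
```

```text
t 30.83 p [593.5 -70.3 230. ] yaw -86.88 j [-0.18  0.41  1.37  0.    1.36 -0.23] F [-0.1 -1.1  0.2] M [-0.04  0.03 -0.04] gap 49.9 tilt [-0.  0. -1.]
shift [  1.3 125.    3.2] rot [ 0.  -0.4 -0. ]
clock: 31.33
eef_pos: [596.7, -70.9, 104.1]
eef_rot: [-1.573, 0.001, -1.516]
wrist_force: [0.3, -0.3, 0.4]
finger_gap: 50.1
t 31.33 p [596.7 -70.9 104.1] yaw -86.88 j [-0.18  0.53  1.49  0.    1.12 -0.23] F [ 0.3 -0.3  0.4] M [-0.08  0.1   0.02] gap 50.1 tilt [-0.002  0.    -1.   ]
clock: 31.83
eef_pos: [597.0, -72.3, 105.4]
eef_rot: [-1.57, -0.0, -1.518]
wrist_force: [-0.6, 0.3, 3.8]
finger_gap: 15.7
t 31.83 p [597.  -72.3 105.4] yaw -86.97 j [-0.18  0.53  1.49 -0.    1.12 -0.23] F [-0.6  0.3  3.8] M [-0.02  0.21  0.12] gap 15.7 tilt [ 0.001 -0.    -1.   ]
```

```bash
python3 -m jog '[-0.3,0,-6.5,0,6,0, -1.4,0,-13,0,12,0, -3.1,0,-19.3,0,18,0, -5.4,0,-25.4,0,24,0, -8.4,0,-31.3,0,30,0, -11.9,0,-36.7,0,36,0, -16.1,0,-41.8,0,42,0, -20.7,0,-46.4,0,48,0, -25.8,0,-50.6,0,54,0, -31.3,0,-54.1,0,60,0]'; python3 go.py
```

```text
clock: 32.67
eef_pos: [540.3, -44.3, 105.3]
eef_rot: [-1.571, -0.002, -2.57]
wrist_force: [-7.2, -3.5, 7.9]
finger_gap: 15.6
t 32.67 p [540.3 -44.3 105.3] yaw -147.27 j [-0.15  0.42  1.67 -0.    1.06  0.85] F [-7.2 -3.5  7.9] M [-0.86  1.51  0.18] gap 15.6 tilt [-0.002 -0.001 -1.   ]
```

```bash
python3 -m jog '[-0.2,0,-5.4,0,5,0, -0.9,0,-10.9,0,10,0, -1.9,0,-15.1,0,14,0, -1.9,0,-15.1,0,14,0]'; python3 go.py;python3 -m jog '[0,0,-2.2,0,2,0, -0.1,0,-4.4,0,4,0, -0.1,0,-4.4,0,4,0]'; python3 go.py
```

```text
clock: 33.0
eef_pos: [533.3, -29.9, 105.3]
eef_rot: [-1.571, -0.003, -2.814]
wrist_force: [-12.0, -1.1, 10.0]
finger_gap: 15.8
t 33.0 p [533.3 -29.9 105.3] yaw -161.22 j [-0.12  0.4   1.69 -0.    1.05  1.12] F [-12.   -1.1  10. ] M [-0.11  2.42  0.04] gap 15.8 tilt [-0.003 -0.    -1.   ]
clock: 33.25
eef_pos: [532.1, -25.9, 105.3]
eef_rot: [-1.571, -0.003, -2.881]
wrist_force: [-12.6, -1.1, 10.3]
finger_gap: 16.0
t 33.25 p [532.1 -25.9 105.3] yaw -165.09 j [-0.12  0.4   1.69 -0.    1.05  1.19] F [-12.6  -1.1  10.3] M [-0.06  2.55  0.08] gap 16.0 tilt [-0.003 -0.    -1.   ]
```

```bash
python3 -m jog '[0,0,-1.5,0,1.5,0, 0,0,-1.5,0,1.5,0]'; python3 go.py; python3 -m jog '[0,0,0,0,0,0, 0,0,0,0,0,0, 0,0,0,0,0,0, 0,-10,0,0,0,0, 0,-45,0,0,0,0, 0,-85,0,0,0,0, 0,-125,0,0,0,0, 0,-150,0,0,0,0, 0,-150,0,0,0,0]' 60; python3 look.py wl2; python3 go.py
```

```text
clock: 33.42
eef_pos: [531.8, -24.9, 105.3]
eef_rot: [-1.57, -0.003, -2.907]
wrist_force: [-10.1, -4.3, 8.7]
finger_gap: 16.1
t 33.42 p [531.8 -24.9 105.3] yaw -166.55 j [-0.11  0.4   1.69 -0.    1.05  1.22] F [-10.1  -4.3   8.7] M [-0.69  2.26  0.15] gap 16.1 tilt [-0.003 -0.001 -1.   ]
clock: 34.17
eef_pos: [534.4, -24.5, 261.5]
eef_rot: [-1.568, 0.009, -2.905]
wrist_force: [0.4, 0.0, -0.3]
finger_gap: 60.0
t 34.27 p [533.  -24.4 255.9] yaw -166.47 j [-0.11  0.24  1.53  0.    1.37  1.22] F [-0.7  0.5  0.4] M [-0.05  0.19  0.01] gap 59.6 tilt [ 0.002 -0.    -1.   ]
```

View pics/wl2.png

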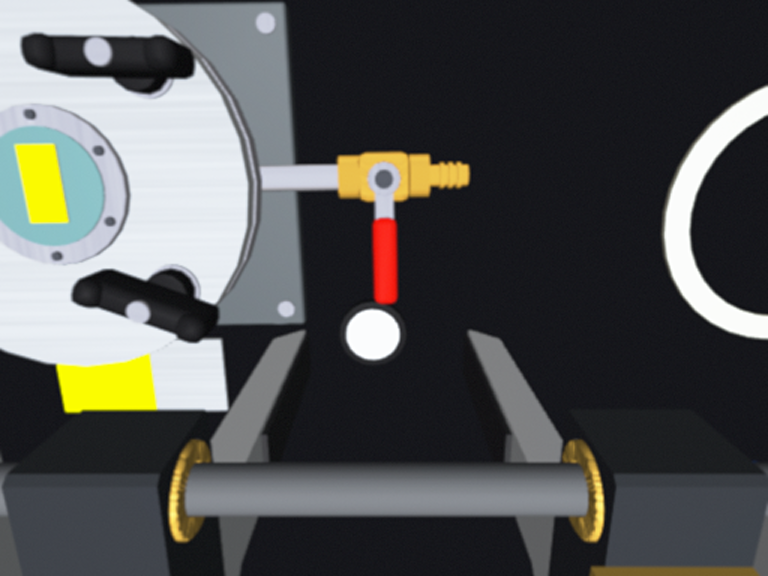

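Run:
```python
from ang import *
c=np.load('wl2.npy',allow_pickle=True).item()
P=at_z(c,np.array((384,179))/1.5,100);Q=at_z(c,np.array((386,303))/1.5,97)
d=Q-P;print(P,Q,np.hypot(*d[:2]),np.degrees(np.arctan2(d[1],d[0])))
P=at_z(c,np.array((265,178))/1.5,55);Q=at_z(c,np.array((465,175))/1.5,55)
d=Q-P;print('pipe',np.degrees(np.arctan2(d[1],d[0])))
a=cv2.resize(cv2.imread('pics/scene0.png'),(512,384))
c=manip.camera('scene');save(c,'scene1.png')
c2=manip.camera('top');save(c2,'top1.png')
```

```text
[592.94756683  -9.89349826 100.        ] [512.79111252 -30.468726    97.        ] 82.75504313951622 -165.60365594136522
pipe -75.64615275503915
```

View pics/scene1.png

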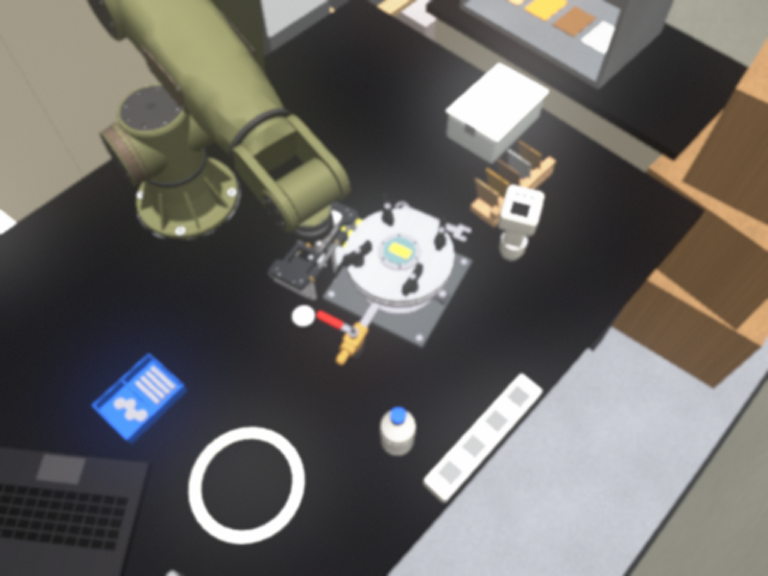

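View pics/top1.png

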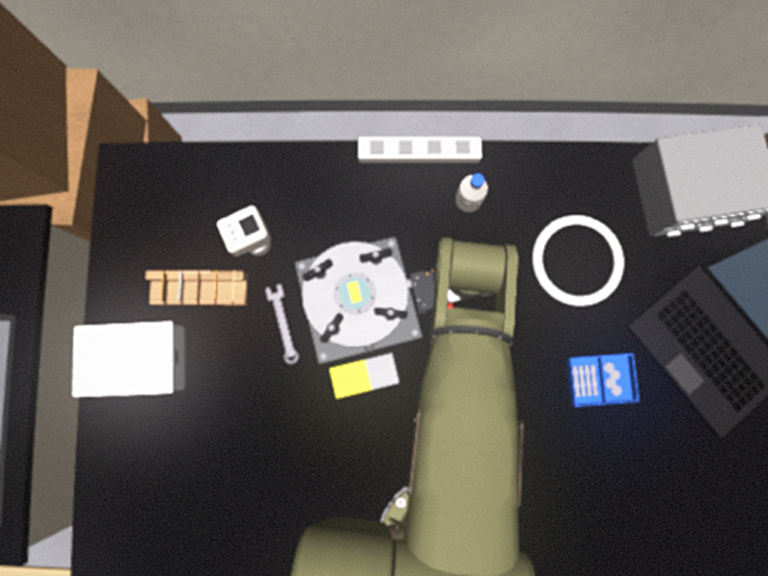

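```bash
python3 -c "
from cell import manip
print(manip.sign_off(), manip.read_state()['clock'])"
```

```text
the job is handed in; nothing more can be done
the job is handed in; nothing more can be done
```

The lid is tightened, the vent is closed and the job is handed in. It took about 34 s of the 72 s allowed. The hand-in reports no verdict, so the results below are from my own checks.

- **First pass:** I turned each knob 48° clockwise, in the order a, c, d, b.
- **Second pass:** I turned each knob to its stop, in the order b, d, c, a. I kept the same grip on b between the two passes, with a short hold.
- **Stops:** At each knob the wrist moment jumped from at most about 0.5 N m to 1.0–1.7 N m. The lift-off pictures then showed the wing about 4–6° behind the gripper, so it had stopped turning. Total turn was roughly 89–97° per knob, which fits the 1.8 rad stop if they started at about 6–14°. I have no direct reading of the knob angles.
- **Vent lever:** After all four knobs were tight I swung it clockwise to its stop. In the last picture it stands at −165.6° with the pipe at −75.6°, so it is square across.
- **Bystanders:** The last top and scene pictures show every bystander that is visible where it was at the start. The arm hid the white standard in the top picture, but it shows unmoved in the scene picture. I compared these by eye.
- **Robot:** At hand-in the gripper was open and clear above the bench, with no contact force.

One slip: I overshot by 6 mm while hovering over knob a on the second pass and corrected it before gripping. No check failed or disagreed.

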